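Toothbrushes from the steriliser to their tumblers

TASK

The sterilising cycle is over: switch the toothbrush steriliser off with its lever, and only then pull out each toothbrush and lower it, without dropping it, head up into the tumbler that carries its colour, so that it leans against the rim on the side marked with its own colour. When all the brushes are in their tumblers, lay the dust cover flat on the steriliser, squarely over the row of wells. Keep the tumblers standing and leave the soap bottle, the cream jar and the soap dish alone.

Things in the scene. Friction and masses are not known exactly. Their poses are not given: they have to be found in the camera images.
- steriliser: toothbrush steriliser, fixed white box 70 mm deep (its x), y from -95 to +195 mm, 75 mm high; the end beyond y = 95 is grey. Origin at the underside, below the middle of the wells. Four square wells 17 mm wide, 55 mm deep (floor 20 mm up) in its top at x = 0, y = -67.5, -22.5, 22.5, 67.5 mm; brushes stand in them, some wells may be empty
- steriliser_top (a point): centre of the row of wells on the steriliser's top face, 75 mm above the counter; axes as steriliser. The cover belongs here
- power (a joint): power lever, a red toggle 50 mm long on a small block on the steriliser's grey end (steriliser x = 0, y = +150 mm). 0 = off, leaning 0.5 rad towards the steriliser's -x side (towards the robot); 1.0 = on, leaning 0.5 rad to its +x side. Stays where it is left; light push (a few N)
- power_tip (a point): tip of the power lever
- cover: dust cover, loose white flat plate 60 mm (x) by 180 mm (y), 8 mm thick, 80 to 170 g, with a black bar grip on its middle 16 mm wide (x), 60 mm long (y), standing from 8 to 34 mm above the underside. Origin at the centre of the underside. Lies flat on the counter
- tumbler_a: loose upright white tumbler, 400 g, 76 mm outside diameter, 68 mm inside, 88 mm high, inner floor 6 mm up. Origin at the centre of the underside, z up. A blue mark (band on rim and wall, about 55 degrees wide) on its +x side, a yellow mark on its -x side
- mark_blue (a point): middle of the blue mark on the rim of tumbler_a
- mark_yellow (a point): middle of the yellow mark on the rim of tumbler_a
- tumbler_b: loose upright white tumbler, 400 g, 76 mm outside diameter, 68 mm inside, 88 mm high, inner floor 6 mm up. Origin at the centre of the underside, z up. A green mark (band on rim and wall, about 55 degrees wide) on its +x side, a red mark on its -x side
- mark_green (a point): middle of the green mark on the rim of tumbler_b
- mark_red (a point): middle of the red mark on the rim of tumbler_b
- brush_blue: blue toothbrush, 22 g, 180 mm long; round handle 12 mm in diameter from 0 to 130 mm, then a thin neck (7 mm), head (about 11 mm wide) at 153 to 180 mm. Origin at the centre of the foot, z along the brush to the head. Starts standing, head up, in a well of the steriliser; absent in some starts
- brush_blue_head (a point): head end of the blue toothbrush, 180 mm from the foot
- brush_yellow: yellow toothbrush, 22 g, 180 mm long; round handle 12 mm in diameter from 0 to 130 mm, then a thin neck (7 mm), head (about 11 mm wide) at 153 to 180 mm. Origin at the centre of the foot, z along the brush to the head. Starts standing, head up, in a well of the steriliser; absent in some starts
- brush_yellow_head (a point): head end of the yellow toothbrush, 180 mm from the foot
- brush_green: green toothbrush, 22 g, 180 mm long; round handle 12 mm in diameter from 0 to 130 mm, then a thin neck (7 mm), head (about 11 mm wide) at 153 to 180 mm. Origin at the centre of the foot, z along the brush to the head. Starts standing, head up, in a well of the steriliser; absent in some starts
- brush_green_head (a point): head end of the green toothbrush, 180 mm from the foot
- brush_red: red toothbrush, 22 g, 180 mm long; round handle 12 mm in diameter from 0 to 130 mm, then a thin neck (7 mm), head (about 11 mm wide) at 153 to 180 mm. Origin at the centre of the foot, z along the brush to the head. Starts standing, head up, in a well of the steriliser; absent in some starts
- brush_red_head (a point): head end of the red toothbrush, 180 mm from the foot
- soap_bottle: amber soap bottle, 60 mm diameter, 150 mm high, leave alone; origin at the underside
- cream_jar: cream jar, 60 mm diameter, 60 mm high, leave alone; origin at the underside
- soap_dish: blue soap dish 80 by 110 mm, 27 mm high with its soap, leave alone; origin at the underside

How it is judged:
On the way, in this order (a step that is already met when the one before it is completed fails the run):
1. the steriliser is switched off (value of joint power below 0.15 rad), for 0.2 s.
2. every brush stands in its tumbler, leaning on its own mark (x of brush_blue_head in the frame of tumbler_a above 0.035 m and y of brush_blue_head in the frame of tumbler_a between -0.045 and 0.045 m and z of each of brush_blue_head, brush_yellow_head in the frame of tumbler_a above 0.12 m and horizontal distance between each of brush_blue, brush_yellow and tumbler_a below 0.036 m and z of each of brush_blue, brush_yellow in the frame of tumbler_a below 0.02 m and x of brush_yellow_head in the frame of tumbler_a below -0.035 m and y of brush_yellow_head in the frame of tumbler_a between -0.045 and 0.045 m and x of brush_green_head in the frame of tumbler_b above 0.035 m and y of brush_green_head in the frame of tumbler_b between -0.045 and 0.045 m and z of each of brush_green_head, brush_red_head in the frame of tumbler_b above 0.12 m and horizontal distance between each of brush_green, brush_red and tumbler_b below 0.036 m and z of each of brush_green, brush_red in the frame of tumbler_b below 0.02 m and x of brush_red_head in the frame of tumbler_b below -0.035 m and y of brush_red_head in the frame of tumbler_b between -0.045 and 0.045 m), for 0.2 s.
At the end, for the whole second after the job is handed in: Lever below 0.15. Each brush's foot on its tumbler's floor, head end over 35 mm from the tumbler's axis towards its mark, under 45 mm sideways. Tumblers upright (0.1 rad). Cover flat on the steriliser within 12 mm and 0.12 rad of the row of wells. All at rest (all of step 2 and value of joint power below 0.15 rad and angle between each of tumbler_a, tumbler_b's own z axis and vertical below 0.1 rad and linear speed of each of cover, brush_blue, brush_yellow, brush_green, brush_red below 0.03 m/s and horizontal distance between cover and steriliser_top below 0.012 m and angle between the y axis of cover and the y axis of steriliser, either way round below 0.12 rad and z of cover in the frame of steriliser_top between -0.004 and 0.006 m and angle between cover's own z axis and vertical below 0.05 rad); the robot touches nothing.
It fails at once if a brush is pulled out while the power is still on (value of joint power above 0.5 rad and z of any of brush_blue, brush_yellow, brush_green, brush_red in the frame of steriliser above 0.05 m).
It fails at once if a brush is dropped into its tumbler instead of being lowered (faster than 0.8 m/s) ((horizontal distance between brush_blue and tumbler_a below 0.034 m and z of brush_blue in the frame of tumbler_a below 0.085 m and linear speed of brush_blue above 0.8 m/s) or (horizontal distance between brush_yellow and tumbler_a below 0.034 m and z of brush_yellow in the frame of tumbler_a below 0.085 m and linear speed of brush_yellow above 0.8 m/s) or (horizontal distance between brush_green and tumbler_b below 0.034 m and z of brush_green in the frame of tumbler_b below 0.085 m and linear speed of brush_green above 0.8 m/s) or (horizontal distance between brush_red and tumbler_b below 0.034 m and z of brush_red in the frame of tumbler_b below 0.085 m and linear speed of brush_red above 0.8 m/s)).
It fails at once if a tumbler is knocked over (angle between any of tumbler_a, tumbler_b's own z axis and vertical above 0.8 rad).
It fails at once if the soap bottle, cream jar or soap dish is pushed over 30 mm away or tipped (distance of any of soap_bottle, cream_jar, soap_dish from where it was at the start of the episode above 0.03 m or angle between any of soap_bottle, cream_jar, soap_dish's own z axis and vertical above 0.4 rad).
Of brush_blue, brush_yellow, brush_green, brush_red only 3 to 4 are there at a start; the rules pass over those that are not, and their reading is None.
At some moment in a run one of cover, tumbler_a, tumbler_b may be knocked a few centimetres aside while the robot is not near it.
It also fails if it takes over 208 s, if anything falls off the work surface, if the arm or the gripper's body presses on something with over 40 N, if the wrist force passes 120 N, or if a joint passes its speed limit or range.

ROBOT

A 7-joint arm with a two-finger parallel gripper is mounted at the origin on the work surface. World frame = base frame: x ahead of the robot, y to its left, z up, the work surface at z = 0. Lengths are in m, angles in rad, forces in N, time in s.
With the tool pointing down it reaches from about 0.35 to 0.9 m from the base axis. Payload 8.1 kg.
Tool frame: the origin (TCP) lies at the very end of the fingers, on their centre line; the grasp point (between the pads) lies 19 mm behind it (arm.grasp_offset is the distance from the TCP to the grasp point, in m); z points along the fingers, y is the direction in which the jaws open and shut (so a half turn about z gives the same grasp; the last joint's range is limited). The gripper opens to 92 mm and grips with 3 to 60 N. Pads are 19 mm wide; open, the fingers measure 130 mm over their backs; the gripper's body (75 mm by 190 mm) begins 47 mm behind the grasp point.
Start: joints at [1.077, 0.434, 0.025, 1.573, -0.012, 1.134, -0.075], TCP at [0.238, -0.578, 0.227] pointing down, gripper open.
Joint ranges: [-2.62, 2.62], [-0.44, 2.09], [-1.27, 1.32], [0.08, 2.57], [-1.32, 4.46], [0.12, 2], [-2.74, 2.74]. Speed limits (rad/s): [2.22, 2.22, 3.01, 3.01, 3.14, 3.14, 3.14].

INTERFACE

Orientations are given as a rotation vector (axis times angle).
In Python, from cell import arm, eyes, workorder gives the robot as it stands.
- The arm moves only by the shell command python3 -m inch 'ROWS' [FORCE]. ROWS is JSON, a list that holds one entry, the list of rows, each a list of 5 numbers: the closure, from 0 (fully open) to 1 (shut), then the shift along the tool's x, y, z in mm, then the turn about the tool's z in degrees. A call has 1 to 12 rows; each row shifts and turns the pose as measured when the row begins, along the tool's axes as they then stand; what a row does not reach is not made up. A row lasts 1/10 s, in which the tool goes at most 50 mm and 8.59 degrees, less where a joint would pass 70% of its speed; a pose out of reach is approached as far as the arm can. A call with a gripper value outside its range is refused whole. The fingers move at their own pace and stop on an object; FORCE is the grip in N (left out, the last holds). Time passes only in rows, so rows that do not move let the fingers close. It gives the time, the measured TCP pose, the force and the opening at its end, in the units of the state.
- arm.observe(): the state, without advancing time (a new reading comes with each control period).
- eyes.get_image(name): name is "scene" or "top"; returns a dict with "frame" (480x640x3 uint8, blue, green, red), "intrinsics" (3x3 intrinsics, pixels), "k1" (the pictures are not rectified: a ray, as slopes to the right and down, at radius r is drawn at 1 + k1 r^2 times it, then the intrinsics apply), "rvec" (rotation vector, rad) and "tvec" (3), from world to camera coordinates, as OpenCV has them. Camera axes: x right, y down, z forward; pixel columns grow to the right and rows downward; lengths in m; the calibration is good to about 2 mm. A picture is of the moment at which its call begins. There is no depth.
- workorder.sign_off(): hands the job in, once; it reports no verdict.
The state is a dict: "clock": time; "joints": joint angles; "dq": joint speeds; "joint_efforts": joint torques, N m; "position": TCP position; "ee_rot": TCP orientation; "force": force on the tool from outside, world axes, zero at the start; "ft_torque": the same for the moment, N m; "width": opening from 0.0 (shut) to 1.0 (fully open).
Only numpy, scipy, OpenCV 4.12 (cv2) and the standard library are available. Lean on these libraries where they do the work, as an engineer would, in place of code of your own. Each camera call takes 0.05 s, during which the arm holds its last target.

## Working session

There is one attempt and no reset: what is moved stays moved. The work goes in short steps, Python scripts to look and compute and a shell command to move; the robot and the scene stay as the last step left them, time stands still between calls to the robot, and variables do not carry over. Pictures are saved under pics/ and viewed, and the job is handed in when it is done.

```bash
ls -la; mkdir -p pics
python3 - <<'E'
from cell import arm, eyes
import cv2
print(arm.observe())
for n in ("scene","top"):
    d=eyes.get_image(n); cv2.imwrite(f"pics/{n}0.png",d["frame"])
    print(n,d["intrinsics"],d["k1"],d["rvec"],d["tvec"])
E
```

```text
total 12
drwxr-xr-x  3 agent agent 4096 Dec  6 08:32 .
drwxr-xr-x 23 root  root  4096 Dec  6 08:32 ..
drwxr-xr-x  2 agent agent 4096 Dec  6 08:32 pics
{'clock': 0.0, 'joints': array([ 1.07736946,  0.43523412,  0.024982  ,  1.57412644, -0.01160085,
        1.13394576, -0.07511469]), 'dq': array([-3.34991044e-05,  8.99587985e-04, -2.02991595e-03, -4.20757621e-04,
       -1.89545172e-03, -5.38416425e-04, -1.36359136e-03]), 'joint_efforts': array([-3.10181713e-04, -6.67841792e+01,  9.84654464e-01, -3.14451635e+01,
       -6.05817069e-02,  4.27524000e-02,  9.65462914e-05]), 'position': array([ 0.23784362, -0.57742384,  0.22592678]), 'ee_rot': array([-3.08035347e+00, -6.09573919e-01,  7.00962935e-04]), 'force': array([-0.06338015,  0.0542031 ,  0.37950469]), 'ft_torque': array([ 0.01056177, -0.02257716,  0.01075175]), 'width': 0.9971314978265732}
scene [[456.22042438   0.         325.26092782]
 [  0.         456.22042438 238.99236006]
 [  0.           0.           1.        ]] -0.04457494974345658 [ 1.69750011  1.87644406 -0.7307237 ] [ 0.13164271 -0.31629503  1.31949137]
top [[478.25011293   0.         320.48799873]
 [  0.         478.25011293 235.86589572]
 [  0.           0.           1.        ]] 0.01701530902409399 [ 2.10724283 -2.1321807   0.17676162] [-0.05220734  0.56269863  1.14738393]
```

View pics/scene0.png

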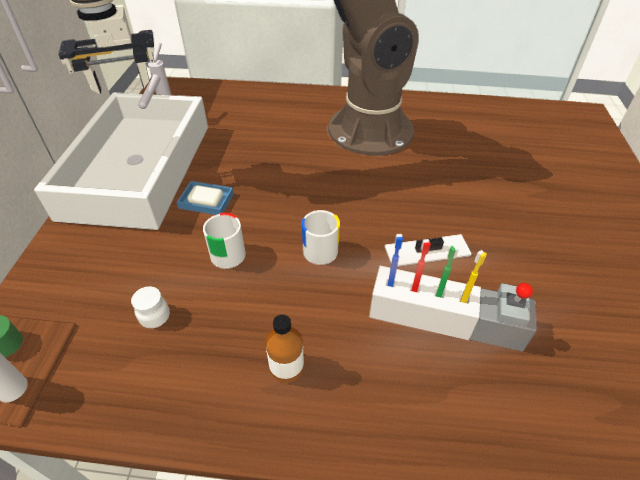

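View pics/top0.png

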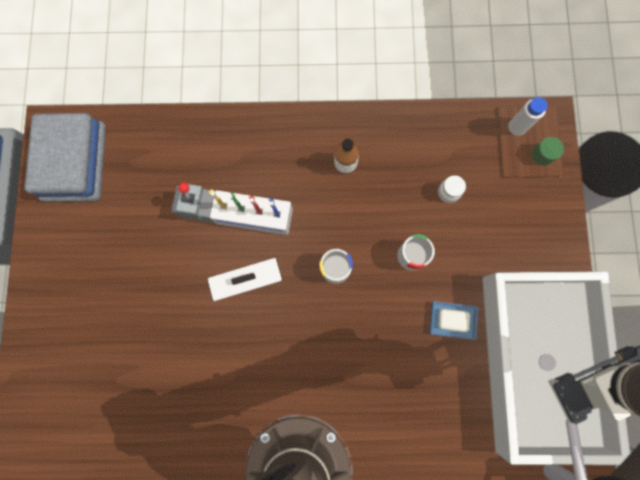

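The scene view shows all four brushes in the order blue (398,240), red (425,245), green (450,250), yellow (480,257). The lever ball is at (524,291). The tumblers are at (225,240), green/red, and (320,238), blue/yellow, and the cover is at (428,250). The top view matches this. Next I'll write the helpers and zoom in.

```bash
cat > h.py <<'E'
import numpy as np, cv2
from cell import arm, eyes
from scipy.spatial.transform import Rotation as R
def cam(n):
    d=eyes.get_image(n); d["R"]=cv2.Rodrigues(np.array(d["rvec"],float))[0]; d["t"]=np.array(d["tvec"],float).ravel(); return d
def dist(d): return np.array([d["k1"],0,0,0,0],float)
def ray(d,uv):
    p=cv2.undistortPoints(np.array(uv,float).reshape(-1,1,2),d["intrinsics"],dist(d)).reshape(-1,2)
    v=np.c_[p,np.ones(len(p))]@d["R"]; o=-d["R"].T@d["t"]; return o,v
def onz(d,uv,z):
    o,v=ray(d,uv); return o+v*((z-o[2])/v[:,2])[:,None]
def proj(d,P):
    return cv2.projectPoints(np.array(P,float).reshape(-1,1,3),d["R"],d["t"],d["intrinsics"],dist(d))[0].reshape(-1,2)
def tri(d1,u1,d2,u2):
    o1,v1=ray(d1,[u1]);o2,v2=ray(d2,[u2]);v1=v1[0]/np.linalg.norm(v1);v2=v2[0]/np.linalg.norm(v2)
    s,_,_,_=np.linalg.lstsq(np.c_[v1,-v2],o2-o1,rcond=None)
    a=o1+s[0]*v1;b=o2+s[1]*v2; return (a+b)/2,np.linalg.norm(a-b)
def crop(d,x0,y0,x1,y1,name):
    f=min(800/(x1-x0),600/(y1-y0)); im=cv2.resize(d["frame"][y0:y1,x0:x1],None,fx=f,fy=f,interpolation=cv2.INTER_CUBIC)
    cv2.imwrite(f"pics/{name}.png",im); print(name,"scale",f)
def state():
    s=arm.observe(); M=R.from_rotvec(s["ee_rot"]).as_matrix(); return s,M
def plan(target,zdir=None):
    """shift in tool axes (mm) to bring TCP to target"""
    s,M=state(); return np.round(M.T@(np.array(target)-s["position"])*1000,1)
E
python3 - <<'E'
from h import *
t=cam("top"); s=cam("scene")
crop(t,160,170,360,320,"tz1"); crop(t,300,220,500,350,"tz2")
crop(s,360,220,560,370,"sz1"); crop(s,180,180,380,300,"sz2")
E
```

```text
tz1 scale 4.0
tz2 scale 4.0
sz1 scale 4.0
sz2 scale 4.0
```

View pics/tz1.png

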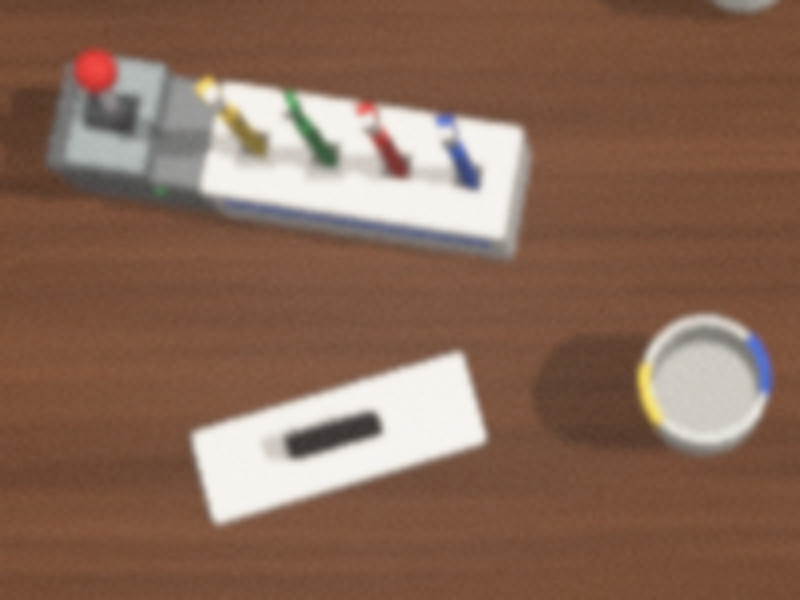

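View pics/sz1.png

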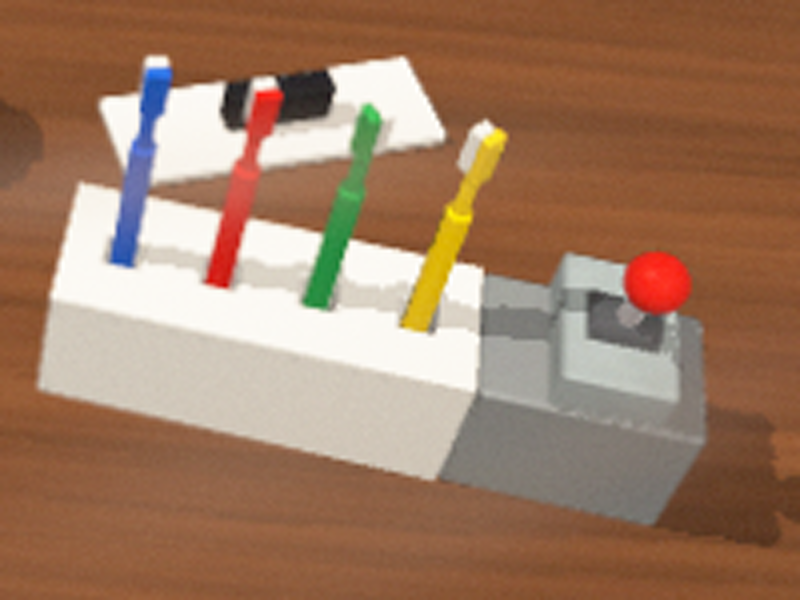

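View pics/tz2.png

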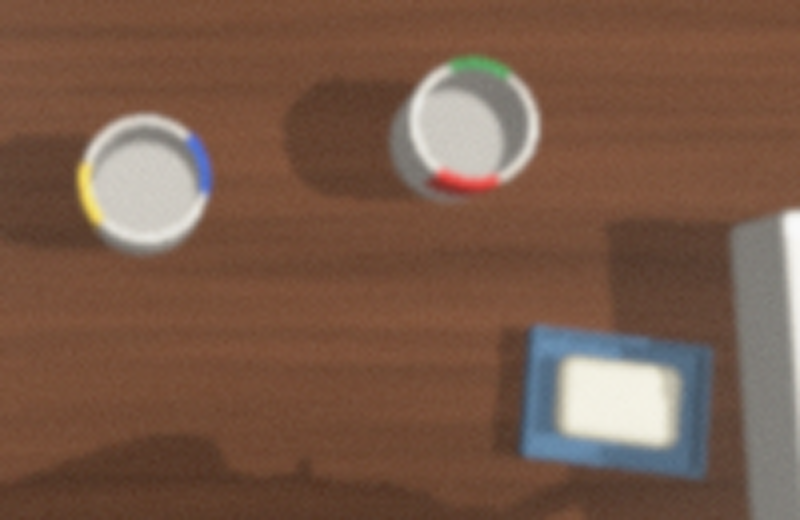

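View pics/sz2.png

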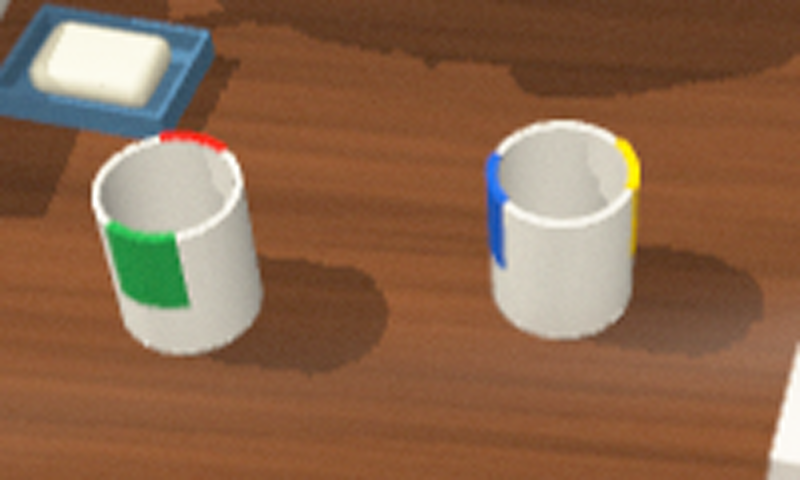

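```bash
cat > meas.py <<'E'
from h import *
def ell(d,z,center,rad=45):
    # rim / generic unused
    pass
def kab(local,world):
    # 2D rigid fit
    a=np.array(local)-np.mean(local,0); b=np.array(world)-np.mean(world,0)
    th=np.arctan2((a[:,0]*b[:,1]-a[:,1]*b[:,0]).sum(),(a*b).sum()); Rm=np.array([[np.cos(th),-np.sin(th)],[np.sin(th),np.cos(th)]])
    t=np.mean(world,0)-Rm@np.mean(local,0); res=np.array(world)-(np.array(local)@Rm.T+t); return th,t,np.linalg.norm(res,axis=1)
def hsv(d): return cv2.cvtColor(d["frame"],cv2.COLOR_BGR2HSV)
RNG={"blue":(105,125,120,60),"yellow":(22,34,120,100),"green":(55,85,120,40),"red":(-4,4,190,100)}
def mask(d,c):
    h0,h1,s,v=RNG[c]; H=hsv(d).astype(int); hh=np.where(H[...,0]>150,H[...,0]-180,H[...,0]) if c=="red" else H[...,0]
    return ((hh>=h0)&(hh<=h1)&(H[...,1]>=s)&(H[...,2]>=v)).astype(np.uint8)
def blobs(d,c,minA=8):
    n,l,st,ce=cv2.connectedComponentsWithStats(mask(d,c)); return [(tuple(np.round(ce[i],1)),tuple(st[i][:4]),st[i][4]) for i in range(1,n) if st[i][4]>=minA],l
E
python3 - <<'E'
from meas import *
s=cam("scene"); t=cam("top")
L=[(-.035,-.095),(.035,-.095),(.035,.095),(-.035,.095)]
S=np.array([(82,185),(50,300),(477,385),(483,268)])/4+[360,220]
T=np.array([(508,240),(525,127),(216,82),(203,192)])/4+[160,170]
for d,u in((s,S),(t,T)):
    w=onz(d,u,.075)[:,:2]; print("ster",kab(L,w)); 
for c in RNG:
    for n,d in(("s",s),("t",t)):
        print(c,n,blobs(d,c)[0])
E
```

```text
ster (np.float64(-0.15696717359618348), array([0.62458608, 0.11484451]), array([0.00160728, 0.00109932, 0.00219493, 0.00140357]))
ster (np.float64(-0.1609223363747215), array([0.62523534, 0.11357186]), array([0.00311151, 0.0015237 , 0.00476781, 0.00076648]))
blue s [((np.float64(303.4), np.float64(231.9)), (np.int32(302), np.int32(219), np.int32(5), np.int32(27)), np.int32(82)), ((np.float64(397.5), np.float64(246.3)), (np.int32(393), np.int32(237), np.int32(10), np.int32(22)), np.int32(108)), ((np.float64(390.9), np.float64(279.2)), (np.int32(388), np.int32(273), np.int32(7), np.int32(14)), np.int32(68))]
blue t [((np.float64(537.5), np.float64(105.5)), (np.int32(529), np.int32(98), np.int32(18), np.int32(16)), np.int32(219)), ((np.float64(275.4), np.float64(210.7)), (np.int32(274), np.int32(207), np.int32(4), np.int32(8)), np.int32(13)), ((np.float64(349.9), np.float64(260.3)), (np.int32(348), np.int32(255), np.int32(4), np.int32(12)), np.int32(21))]
yellow s [((np.float64(337.4), np.float64(224.7)), (np.int32(334), np.int32(215), np.int32(6), np.int32(28)), np.int32(54)), ((np.flo
[... 494 characters left out ...]
, np.float64(249.2)), (np.int32(450), np.int32(247), np.int32(5), np.int32(5)), np.int32(18)), ((np.float64(442.8), np.float64(282.3)), (np.int32(436), np.int32(268), np.int32(14), np.int32(29)), np.int32(165))]
green t []
red s [((np.float64(227.8), np.float64(214.1)), (np.int32(220), np.int32(213), np.int32(16), np.int32(4)), np.int32(28)), ((np.float64(426.0), np.float64(246.8)), (np.int32(423), np.int32(243), np.int32(8), np.int32(10)), np.int32(55)), ((np.float64(415.9), np.float64(282.8)), (np.int32(412), np.int32(274), np.int32(9), np.int32(18)), np.int32(86)), ((np.float64(524.1), np.float64(290.1)), (np.int32(517), np.int32(283), np.int32(16), np.int32(15)), np.int32(196))]
red t []
```

Run:
```python
from meas import *
s=cam("scene"); t=cam("top")
c,th=np.array([.625,.1143]),-.158
Rm=np.array([[np.cos(th),-np.sin(th)],[np.sin(th),np.cos(th)]])
loc=lambda w:np.round((Rm.T@(np.array(w)[:2]-c))*1000,1)
so=lambda u:np.array(u)/4+[360,220]; to=lambda u:np.array(u)/4+[160,170]
for n,sh,ft,tp,tt,y in(("blue",(145,147),(122,265),(157,68),(444,120),-.0675),("red",(245,168),(219,285),(267,90),(366,108),-.0225),("green",(352,190),(317,305),(368,107),(290,95),.0225),("yellow",(460,210),(415,328),(497,133),(205,88),.0675)):
    a=onz(s,[so(sh)],.15)[0]; f=onz(s,[so(ft)],.075)[0]; p,e=tri(s,so(tp),t,to(tt))
    w=c+Rm@[0,y]
    print(n,"well",w.round(4),"shoulder",a.round(4)[:2],loc(a),"top-face",loc(f),"head",p.round(4),loc(p),round(e,4))
p,e=tri(s,so((657,283)),t,to((96,71))); print("ball",p.round(4),loc(p),e)
# rims
sr=lambda u:np.array(u)/4+[180,180]; tr=lambda u:np.array(u)/4+[300,220]
# outer rim extremes picked
A=[(80,183),(212,178),(146,114),(146,246)]; B=[(411,122),(540,122),(475,57),(475,190)]
for n,q in(("a",A),("b",B)): print(n,"top rim",onz(t,[tr(x) for x in q],.088).round(4).tolist(), onz(t,[np.mean([tr(x) for x in q],0)],.088).round(4))
A=[(487,172),(638,178),(563,121),(563,223)]; B=[(94,188),(243,188),(168,133),(168,238)]
for n,q in(("a",A),("b",B)): print(n,"scene rim",onz(s,[sr(x) for x in q],.088).round(4).tolist(), onz(s,[np.mean([sr(x) for x in q],0)],.088).round(4))
for n,u in(("blue",(200,164)),("yellow",(90,194)),("green",(481,67)),("red",(464,181))): print(n,onz(t,[tr(u)],.088).round(4))
# cover
H=hsv(t); 
C=np.array([(192,432),(462,352),(487,440),(215,523)]); w=onz(t,[to(x) for x in C],.008)[:,:2]; print("cover",w.round(4).tolist(),kab([(.03,.09),(.03,-.09),(-.03,-.09),(-.03,.09)],w))
S,M=state(); print(M.round(3), S["position"])
```

```text
blue well [0.6144 0.0476] shoulder [0.6145 0.0483] [  0.  -66.8] top-face [  7.1 -66.9] head [0.6166 0.0474 0.2018] [  2.2 -67.4] 0.0012
red well [0.6215 0.0921] shoulder [0.622  0.0911] [  0.7 -23.4] top-face [  7.  -22.2] head [0.6242 0.0914 0.2017] [  2.8 -22.7] 0.0
green well [0.6285 0.1365] shoulder [0.6296 0.1361] [ 1.2 22.2] top-face [ 6.8 22.4] head [0.6314 0.1323 0.2041] [ 3.5 18.8] 0.0022
yellow well [0.6356 0.181 ] shoulder [0.636  0.1809] [ 0.4 67.5] top-face [ 8.3 66.5] head [0.6373 0.1822 0.2007] [ 1.5 69. ] 0.0013
ball [0.6638 0.2596 0.1463] [ 15.5 149.6] 0.0002910622036379303
a top rim [[0.4824, -0.0574, 0.088], [0.4844, -0.1365, 0.088], [0.5237, -0.0977, 0.088], [0.4442, -0.0964, 0.088]] [[ 0.4835 -0.097   0.088 ]]
b top rim [[0.5168, -0.2568, 0.088], [0.5159, -0.3339, 0.088], [0.556, -0.2969, 0.088], [0.4753, -0.2931, 0.088]] [[ 0.5159 -0.2952  0.088 ]]
a scene rim [[0.4883, -0.1346, 0.088], [0.4844, -0.0577, 0.088], [0.4465, -0.1, 0.088], [0.5199, -0.0924, 0.088]] [[ 0.4853 -0.0961  0.088 ]]
b scene rim [[0.5207, -0.3306, 0.088], [0.5128, -0.2557, 0.088], [0.4774, -0.3034, 0.088], [0.5506, -0.2848, 0.088]] [[ 0.5159 -0.2935  0.088 ]]
blue [[ 0.4929 -0.1295  0.088 ]]
yellow [[ 0.4757 -0.0633  0.088 ]]
green [[ 0.5498 -0.3003  0.088 ]]
red [[ 0.4808 -0.2868  0.088 ]]
cover [[0.464, 0.2311], [0.5134, 0.0583], [0.4565, 0.042], [0.406, 0.2145]] (np.float64(0.2815924354229335), array([0.45997421, 0.13646525]), array([0.00027118, 0.00039241, 0.0004604 , 0.00017207]))
[[ 0.925  0.381 -0.   ]
 [ 0.381 -0.925  0.   ]
 [-0.    -0.    -1.   ]] [ 0.23801084 -0.57782233  0.22661705]
```

```bash
python3 -m inch '[[[1,0,0,-15,-8.4],[1,0,0,-15,-8.4],[1,0,0,-15,-8.4],[1,0,0,-15,-8.4],[1,0,0,-15,-8.4],[1,0,0,-15,-8.4],[1,0,0,-10,-8.4],[1,0,0,0,0]]]' 20
cat >> h.py <<'E'
C,TH=np.array([.625,.1143]),-.158
def rot(th): return np.array([[np.cos(th),-np.sin(th)],[np.sin(th),np.cos(th)]])
def sw(x,y,z): return np.r_[C+rot(TH)@[x,y],z]
def turn(jawdeg):
    """deg about tool z to bring tool y to given world angle (mod 180)"""
    s,M=state(); cur=np.degrees(np.arctan2(M[1,1],M[0,1])); d=(cur-jawdeg+90)%180-90; return round(d,1)
def info(target=None,jaw=None):
    s,M=state(); print("t",round(s["clock"],2),"p",s["position"].round(4),"F",np.round(s["force"],1),"w",round(s["width"],3),"q7",round(s["joints"][6],2),"tilt",np.degrees(np.arccos(-M[2,2])).round(2))
    if jaw is not None: print("turn",turn(jaw))
    if target is not None: print("shift",plan(target))
E
python3 -c "
from h import *
info(sw(.062,.15,.30),-9.05)"
```

```text
clock: 1.2
position: [0.2378, -0.5772, 0.3297]
ee_rot: [-2.357, -2.074, -0.0]
force: [-0.2, -1.0, 0.7]
width: 0.354
t 1.2 p [ 0.2378 -0.5772  0.3297] F [-0.2 -1.   0.7] w 0.354 q7 0.9 tilt 0.13
turn 1.7
shift [883.1 362.8  30.4]
```

```bash
python3 -m inch '[[[1,0,0,0,1.7],[1,46,19,0,0],[1,46,19,0,0],[1,46,19,0,0],[1,46,19,0,0],[1,46,19,0,0],[1,46,19,0,0],[1,46,19,0,0],[1,46,19,0,0],[1,46,19,0,0],[1,46,19,0,0],[1,46,19,0,0]]]'
python3 -c "
from h import *
info(sw(.062,.15,.30),-9.05)"
```

```text
clock: 2.4
position: [0.5367, -0.1217, 0.3198]
ee_rot: [-2.468, -1.927, 0.008]
force: [1.1, -0.1, -0.2]
width: 0.003
t 2.4 p [ 0.5367 -0.1217  0.3198] F [ 1.1 -0.1 -0.2] w 0.003 q7 -0.24 tilt 0.69
turn -5.0
shift [405.2  77.4  19.9]
```

```bash
python3 -m inch '[[[1,46,19,0,0],[1,46,19,0,0],[1,46,19,0,0],[1,46,19,0,0],[1,46,19,0,0],[1,46,19,0,0],[1,0,0,0,0]]]'
python3 -c "
from h import *
info(sw(.062,.15,.30),-9.05)"
```

```text
clock: 3.1
position: [0.7168, 0.1265, 0.3089]
ee_rot: [-2.495, -1.88, 0.022]
force: [-1.7, 0.2, -0.1]
width: 0.004
t 3.1 p [0.7168 0.1265 0.3089] F [-1.7  0.2 -0.1] w 0.004 q7 -0.69 tilt 1.28
turn -6.9
shift [119.4 -41.2   9.8]
```

```bash
python3 -m inch '[[[1,0,0,0,-6.9],[1,25,-10,0,0],[1,25,-10,0,0],[1,25,-6,0,0],[1,25,0,0,0],[1,5,0,0,0],[1,0,0,0,0]]]'
python3 -c "
from h import *
info(sw(.062,.15,.128),-9.05)
s=cam('scene');t=cam('top');crop(s,400,150,600,300,'s1');crop(t,130,150,330,300,'t1')"
```

```text
clock: 3.8
position: [0.7068, 0.2385, 0.299]
ee_rot: [-2.402, -1.993, 0.041]
force: [0.1, -0.2, -0.3]
width: 0.006
t 3.8 p [0.7068 0.2385 0.299 ] F [ 0.1 -0.2 -0.3] w 0.006 q7 -0.75 tilt 1.89
turn -1.6
shift [ 15.8   5.9 170.8]
s1 scale 4.0
t1 scale 4.0
```

```bash
python3 -m inch '[[[1,16,6,0,-1.6],[1,0,0,30,0],[1,0,0,30,0],[1,0,0,30,0],[1,0,0,30,0],[1,0,0,30,0],[1,0,0,20,0],[1,0,0,0,0]]]'
python3 -c "
from h import *
info(sw(.062,.15,.128),-9.05)
s=cam('scene');t=cam('top');crop(s,450,200,610,320,'s2');crop(t,130,150,330,300,'t2')"
```

```text
clock: 4.7
position: [0.7157, 0.2353, 0.1254]
ee_rot: [-2.407, -2.002, 0.038]
force: [-0.9, -0.2, -1.0]
width: 0.008
t 4.7 p [0.7157 0.2353 0.1254] F [-0.9 -0.2 -1. ] w 0.008 q7 -0.8 tilt 1.54
turn -1.5
shift [16.  -9.  -2.5]
s2 scale 5.0
t2 scale 4.0
```

View pics/s2.png

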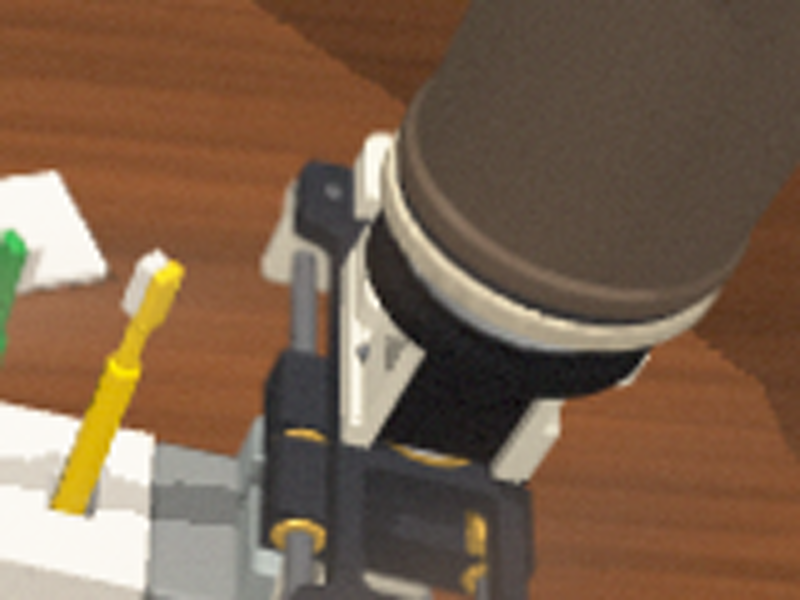

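The gripper hides the lever in this view and nothing is touching. I'll correct 16 mm sideways, then push towards the robot.

```bash
python3 -m inch '[[[1,16,0,0,-1.5],[1,0,-10,0,0],[1,0,-10,0,0],[1,0,-10,0,0],[1,0,-10,0,0],[1,0,0,0,0]]]'
python3 -c "
from h import *
info(sw(.003,.15,.125),-9.05)"
```

```text
clock: 5.4
position: [0.6813, 0.263, 0.1377]
ee_rot: [-2.381, -2.039, 0.012]
force: [-0.3, -0.2, -0.2]
width: 0.005
t 5.4 p [0.6813 0.263  0.1377] F [-0.3 -0.2 -0.2] w 0.005 q7 -0.83 tilt 0.6
turn 0.2
shift [ -5.6 -29.1  13. ]
```

```bash
python3 -m inch '[[[1,-5,-8,6,0],[1,0,-10,3,0],[1,0,-10,2,0],[1,0,-8,0,0],[1,0,0,0,0]]]'
python3 -c "
from h import *
info(sw(.003,.15,.125),-9.05)"
```

```text
clock: 5.9
position: [0.6574, 0.2607, 0.131]
ee_rot: [2.387, 2.028, 0.024]
force: [-0.8, 0.5, 0.1]
width: 0.002
t 5.9 p [0.6574 0.2607 0.131 ] F [-0.8  0.5  0.1] w 0.002 q7 -0.88 tilt 1.02
turn -0.2
shift [ 0.3 -6.   5.9]
```

```bash
python3 -m inch '[[[1,0,-6,0,0],[1,0,-5,0,0],[1,0,-4,0,0],[1,0,0,0,0]]]'
python3 -c "
from h import *
info(sw(.003,.15,.125),-9.05)"
python3 -m inch '[[[1,0,15,0,0],[1,0,20,0,0],[1,0,10,-40,0],[1,0,0,-40,0],[1,0,0,-40,0],[1,-40,0,-40,0],[1,-40,0,0,0],[1,-40,0,0,0],[1,-40,0,0,0],[1,0,0,0,0]]]'
python3 -c "
from h import *
info(sw(.003,.15,.125),-9.05)
s=cam('scene');t=cam('top');crop(s,400,150,600,300,'s3');crop(t,130,150,330,300,'t3')"
```

```text
clock: 6.3
position: [0.6558, 0.2593, 0.1339]
ee_rot: [2.384, 2.007, 0.057]
force: [0.3, -0.3, -0.4]
width: 0.005
t 6.3 p [0.6558 0.2593 0.1339] F [ 0.3 -0.3 -0.4] w 0.005 q7 -0.9 tilt 2.52
turn -0.8
shift [ 1.8 -5.   8.7]
clock: 7.3
position: [0.6559, 0.1, 0.2895]
ee_rot: [2.382, 2.03, 0.03]
force: [0.9, 0.0, -0.0]
width: 0.002
t 7.3 p [0.6559 0.1    0.2895] F [ 0.9  0.  -0. ] w 0.002 q7 -0.59 tilt 1.29
turn -0.1
shift [158.1 -33.5 164.9]
s3 scale 4.0
t3 scale 4.0
```

View pics/t3.png

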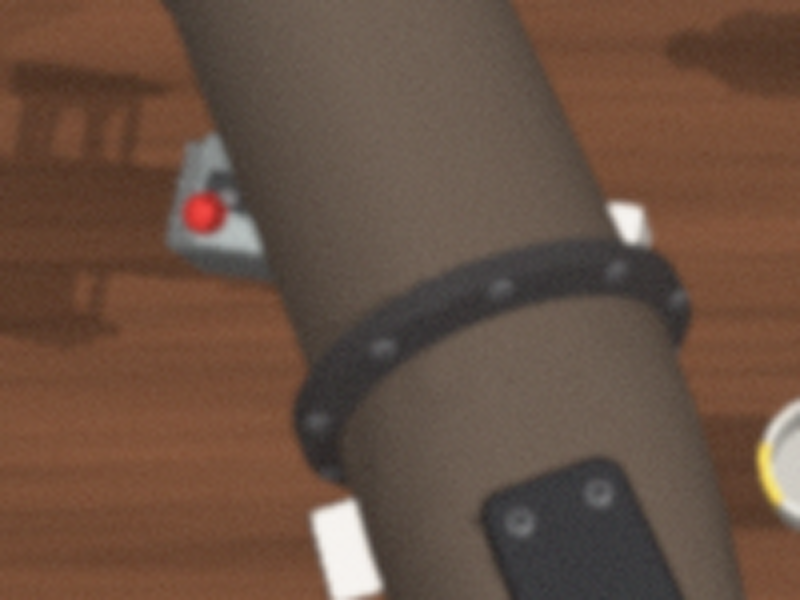

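View pics/s3.png

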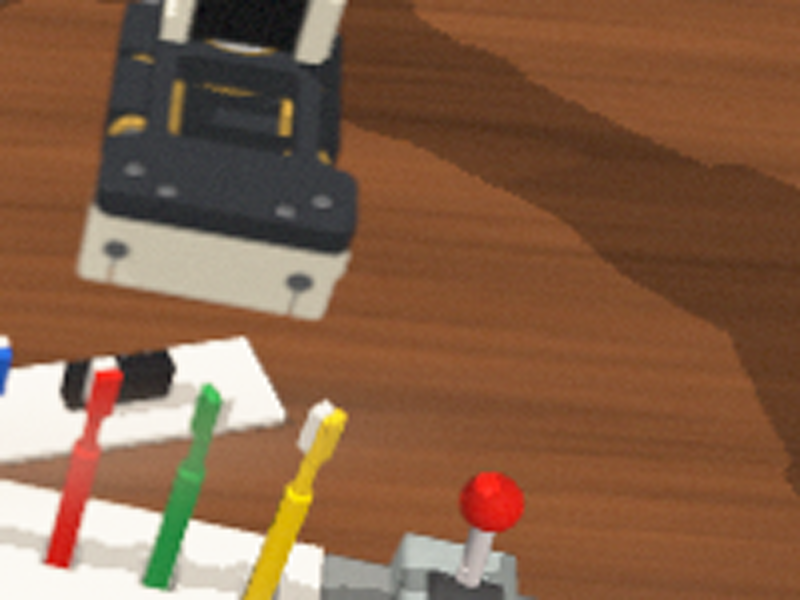

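The lever ball has moved to the robot side: top view (181,223), scene view (523,276). I'll measure it.

Run:
```python
from h import *
s=cam('scene');t=cam('top')
p,e=tri(s,(523,275.8),t,(181,223.3)); print(p.round(4),((rot(TH).T@(p[:2]-C))*1000).round(1),e)
p,e=tri(s,(524.2,290.8),t,(184,187.8)); print(p.round(4),((rot(TH).T@(p[:2]-C))*1000).round(1),e)
```

```text
[0.5901 0.2833 0.0967] [-61.1 161.4] 0.008782185366249673
[0.6637 0.2596 0.146 ] [ 15.4 149.6] 0.00034850741269327134
```

Run:
```python
from h import *
s=cam('scene');t=cam('top')
p,e=tri(s,(523,275.8),t,(181,203.3)); print(p.round(4),((rot(TH).T@(p[:2]-C))*1000).round(1),e)
```

```text
[0.6275 0.2665 0.1413] [-21.5 150.7] 0.0006657381435112148
```

The lever is now on its off stop, at local x = -21.5 mm. The last 12 mm of push did not move it, which confirms the stop. Blue brush next.

```bash
python3 -m inch '[[[0.5,-25,-18,0,0],[0.5,-25,-15,0,0],[0.5,0,0,0,0]]]'
python3 -c "
from h import *
info([.615,.048,.141],-9.05)"
```

```text
clock: 7.9
position: [0.6147, 0.0688, 0.2865]
ee_rot: [2.369, 2.056, 0.036]
force: [-0.1, -0.5, 0.3]
width: 0.212
t 7.9 p [0.6147 0.0688 0.2865] F [-0.1 -0.5  0.3] w 0.212 q7 -0.52 tilt 1.33
turn 0.9
shift [-22.7   0.6 145.2]
```

```bash
python3 -m inch '[[[0.5,-22.7,0.6,0,1],[0.5,0,0,25,0],[0.5,0,0,25,0],[0.5,0,0,0,0]]]'
python3 -c "
from h import *
info([.615,.048,.141],-9.05)"
```

```text
clock: 8.3
position: [0.6141, 0.0521, 0.2356]
ee_rot: [2.382, 2.043, 0.041]
force: [-0.4, -0.6, -0.6]
width: 0.496
t 8.3 p [0.6141 0.0521 0.2356] F [-0.4 -0.6 -0.6] w 0.496 q7 -0.52 tilt 1.5
turn 0.3
shift [-5.6 -0.3 94.6]
```

```bash
python3 -m inch '[[[0.5,-6,0,10,0],[0.5,-0.5,0,20,0],[0.5,0,0,20,0],[0.5,0,0,20,0],[0.5,0,0,10,0],[0.5,0,0,0,0]]]'
python3 -c "
from h import *
info([.615,.048,.141],-9.05)"
```

```text
clock: 8.9
position: [0.6184, 0.0512, 0.1563]
ee_rot: [2.375, 2.048, 0.05]
force: [-0.8, 0.1, 0.3]
width: 0.499
t 8.9 p [0.6184 0.0512 0.1563] F [-0.8  0.1  0.3] w 0.499 q7 -0.56 tilt 1.86
turn 0.6
shift [-4.  -3.3 15.2]
```

```bash
python3 -m inch '[[[0.5,-3.5,-3,8,0.6],[0.5,-0.5,-0.5,7,0],[0.5,0,0,0,0]]]'
python3 -c "
from h import *
info([.615,.048,.141],-9.05)
s=cam('scene');crop(s,360,180,480,270,'s4')"
```

```text
clock: 9.2
position: [0.6158, 0.0482, 0.1423]
ee_rot: [2.385, 2.034, 0.055]
force: [-1.0, -0.5, -0.0]
width: 0.503
t 9.2 p [0.6158 0.0482 0.1423] F [-1.  -0.5 -0. ] w 0.503 q7 -0.57 tilt 2.03
turn -0.1
shift [-0.3 -0.8  1.3]
s4 scale 6.666666666666667
```

View pics/s4.png

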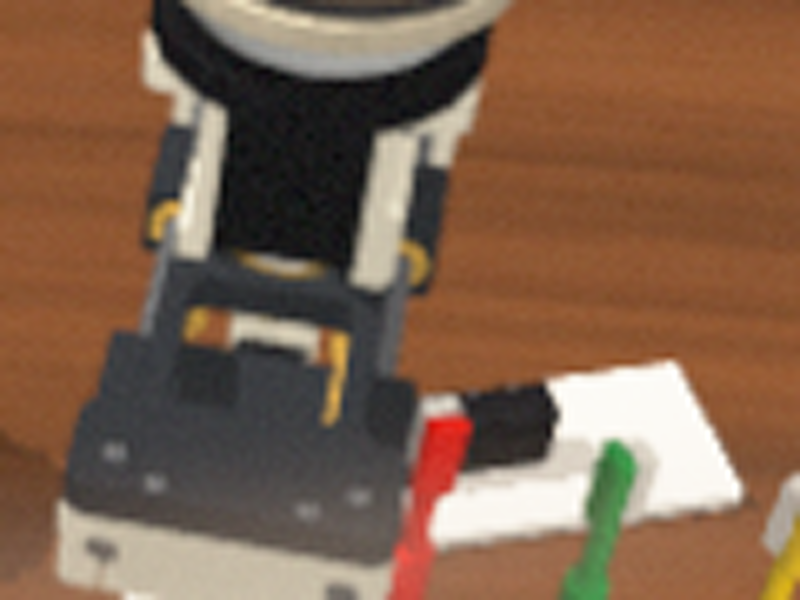

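The blue brush is hidden between the fingers, and the red one (its head at 446,430 in the crop) stands just clear. Closing now.

```bash
python3 -m inch '[[[0.95,0,0,0,0],[0.95,0,0,0,0],[0.95,0,0,0,0],[0.95,0,0,0,0],[0.95,0,0,0,0],[0.95,0,0,0,0]]]' 10
python3 -m inch '[[[0.95,0,0,-15,0],[0.95,0,0,-30,0],[0.95,0,0,-40,0],[0.95,0,0,-40,0],[0.95,0,0,-40,0],[0.95,0,0,-30,0],[0.95,0,0,0,0]]]'
python3 -c "
from h import *
info([.615,.048,.141],-9.05)
s=cam('scene');t=cam('top');crop(s,320,120,520,270,'s5');"
```

```text
clock: 9.85
position: [0.6162, 0.0489, 0.1443]
ee_rot: [2.385, 2.034, 0.057]
force: [-2.0, 1.1, 2.2]
width: 0.133
clock: 10.55
position: [0.6093, 0.0454, 0.3528]
ee_rot: [2.382, 2.035, 0.061]
force: [0.7, -1.1, 0.2]
width: 0.124
t 10.55 p [0.6093 0.0454 0.3528] F [ 0.7 -1.1  0.2] w 0.124 q7 -0.47 tilt 2.29
turn 0.1
shift [ -1.8  -1.4 211.9]
s5 scale 4.0
```

View pics/s5.png

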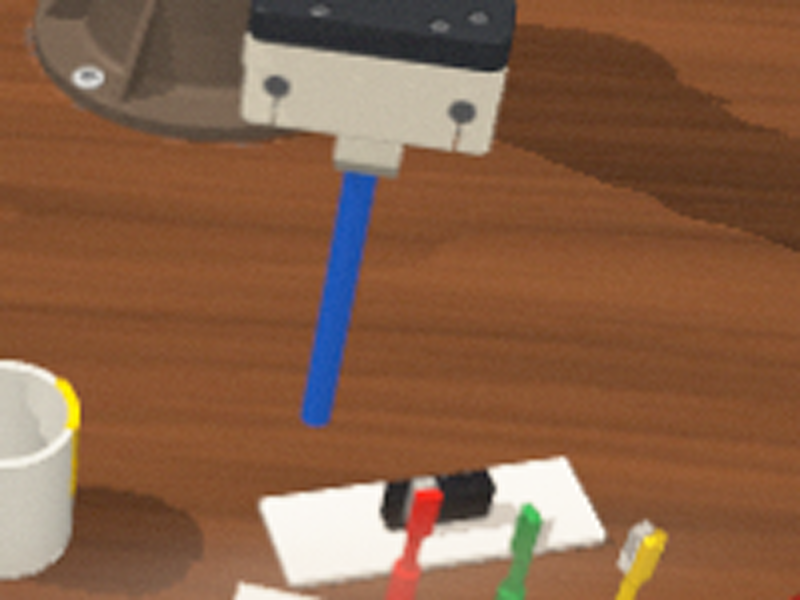

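The blue brush hangs straight in the gripper with its foot at scene pixel (399,225). I'll work out the foot offset and the move to tumbler A.

```bash
cat >> h.py <<'E'
TUM={"a":(np.array([.4845,-.0965]),np.radians(-75.4)),"b":(np.array([.516,-.2945]),np.radians(-11.1))}
def tw(n,x,y,z): c,th=TUM[n]; return np.r_[c+rot(th)@[x,y],z]
def tl(n,p): c,th=TUM[n]; return np.r_[(rot(th).T@(np.array(p)[:2]-c))*1000, p[2]*1000].round(1)
E
python3 - <<'E'
from h import *
s=cam('scene'); st,M=state()
f=onz(s,[(398.8,224.3)],st["position"][2]-.1243)[0]; print(f.round(4), (M.T@(f-st["position"])*1000).round(1))
info(tw("a",.012,.010,.30),14.6)
E
```

```text
[0.6083 0.0435 0.2226] [ -3.8  -2.  124.2]
t 10.7 p [0.6075 0.0447 0.3469] F [ 0.3  0.1 -1.4] w 0.121 q7 -0.47 tilt 1.85
turn -23.6
shift [-166.6  -86.5   41.3]
```

```bash
python3 -m inch '[[[0.95,0,0,0,-8],[0.95,0,0,0,-8],[0.95,0,0,0,-7.6],[0.95,0,0,0,0]]]' 10
python3 -c "
from h import *
info(tw('a',.012,.010,.30),14.6)"
```

```text
clock: 11.1
position: [0.6051, 0.0436, 0.3413]
ee_rot: [1.9, 2.497, 0.037]
force: [-0.4, -0.3, -0.2]
width: 0.122
t 11.1 p [0.6051 0.0436 0.3413] F [-0.4 -0.3 -0.2] w 0.122 q7 -0.08 tilt 1.37
turn 0.9
shift [-115.5 -144.6   37. ]
```

```bash
python3 -m inch '[[[0.95,-23,-29,6,0.9],[0.95,-23,-29,6,0],[0.95,-23,-29,6,0],[0.95,-23,-29,6,0],[0.95,-15,-20,6,0],[0.95,0,0,0,0]]]' 10
python3 -c "
from h import *
info(tw('a',.012,.010,.26),14.6)"
```

```text
clock: 11.7
position: [0.4931, -0.0974, 0.2986]
ee_rot: [-1.948, -2.454, -0.03]
force: [-0.1, 0.8, -0.0]
width: 0.122
t 11.7 p [ 0.4931 -0.0974  0.2986] F [-0.1  0.8 -0. ] w 0.122 q7 0.2 tilt 1.2
turn -1.5
shift [-9.6  1.8 38.5]
```

```bash
python3 -m inch '[[[0.95,-9.6,1.8,15,-1.5],[0.95,0,0,20,0],[0.95,0,0,0,0]]]' 10
python3 - <<'E'
from meas import *
s=cam('scene');t=cam('top')
info(tw('a',.012,.010,.20),14.6)
crop(s,240,120,400,270,'s6');crop(t,280,220,380,300,'t6')
E
```

```text
clock: 12.0
position: [0.4969, -0.1056, 0.2617]
ee_rot: [-1.929, -2.468, -0.03]
force: [-0.3, 0.8, 0.7]
width: 0.122
t 12.1 p [ 0.4982 -0.1056  0.264 ] F [0.2 0.5 0. ] w 0.124 q7 0.21 tilt 1.24
turn -0.5
shift [-0.9 -1.8 64. ]
s6 scale 4.0
t6 scale 7.5
```

View pics/s6.png

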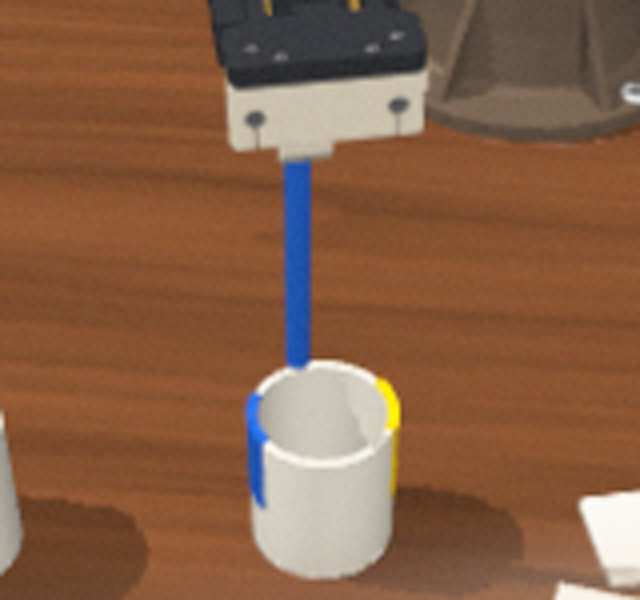

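Run:
```python
from h import *
s=cam('scene'); print(tl('a',onz(s,[(314.6,210.8)],.139)[0]))
info(tw('a',.012,.010,.20),14.6)
```

```text
[ 14.2  15.7 139. ]
t 12.15 p [ 0.4986 -0.1055  0.2646] F [-0.1 -0.1 -0.6] w 0.122 q7 0.21 tilt 1.25
turn -0.5
shift [-0.8 -2.3 64.6]
```

```bash
python3 -m inch '[[[0.95,0,-6,10,0],[0.95,0,0,20,0],[0.95,0,0,20,0],[0.95,0,0,15,0],[0.95,0,0,0,0],[0.95,0,0,0,0]]]' 10
python3 -c "
from h import *
info(tw('a',.012,.004,.138),14.6); s,M=state(); print(tl('a',s['position']))"
```

```text
clock: 12.75
position: [0.4945, -0.1043, 0.1999]
ee_rot: [1.932, 2.476, 0.038]
force: [0.2, -0.0, 0.4]
width: 0.121
t 12.75 p [ 0.4945 -0.1043  0.1999] F [ 0.2 -0.   0.4] w 0.121 q7 0.17 tilt 1.39
turn -0.5
shift [-2.9 -4.8 61.8]
[ 10.1   7.7 199.9]
```

```bash
python3 -m inch '[[[0.95,0,-3,15,0],[0.95,0,0,15,0],[0.95,0,0,15,0],[0.95,0,0,13,0],[0.95,0,0,0,0],[0.95,0,0,0,0]]]' 5
python3 -c "
from h import *
info(tw('a',.012,.004,.138),14.6); s,M=state(); print(tl('a',s['position']))
s=cam('scene');crop(s,240,140,400,260,'s7')"
```

```text
clock: 13.35
position: [0.4961, -0.1043, 0.1456]
ee_rot: [1.928, 2.469, 0.044]
force: [1.0, -0.4, 0.4]
width: 0.125
t 13.35 p [ 0.4961 -0.1043  0.1456] F [ 1.  -0.4  0.4] w 0.125 q7 0.12 tilt 1.68
turn -0.6
shift [-1.7 -5.4  7.5]
[ 10.4   9.2 145.6]
s7 scale 5.0
```

View pics/s7.png

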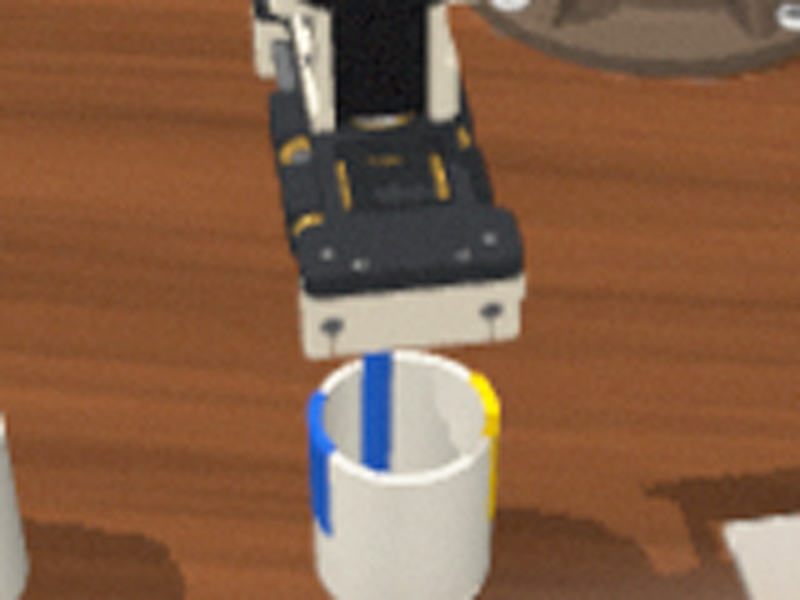

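The brush is inside the tumbler. Now I'll lower the grip force and push towards the blue side so the brush tips over the rim.

```bash
python3 -m inch '[[[0.95,-8,0,1,0],[0.95,-8,0,1,0],[0.95,-8,0,1,0],[0.95,-8,0,2,0],[0.95,0,0,0,0]]]' 3
python3 -c "
from h import *
info(None,14.6); s,M=state(); print(tl('a',s['position']))
s=cam('scene');crop(s,240,140,400,260,'s8')"
```

```text
clock: 13.9
position: [0.5059, -0.1393, 0.1419]
ee_rot: [1.928, 2.464, 0.045]
force: [-1.3, 0.2, -0.5]
width: 0.125
t 13.9 p [ 0.5059 -0.1393  0.1419] F [-1.3  0.2 -0.5] w 0.125 q7 0.18 tilt 1.79
turn -0.7
[ 46.8   9.9 141.9]
s8 scale 5.0
```

View pics/s8.png

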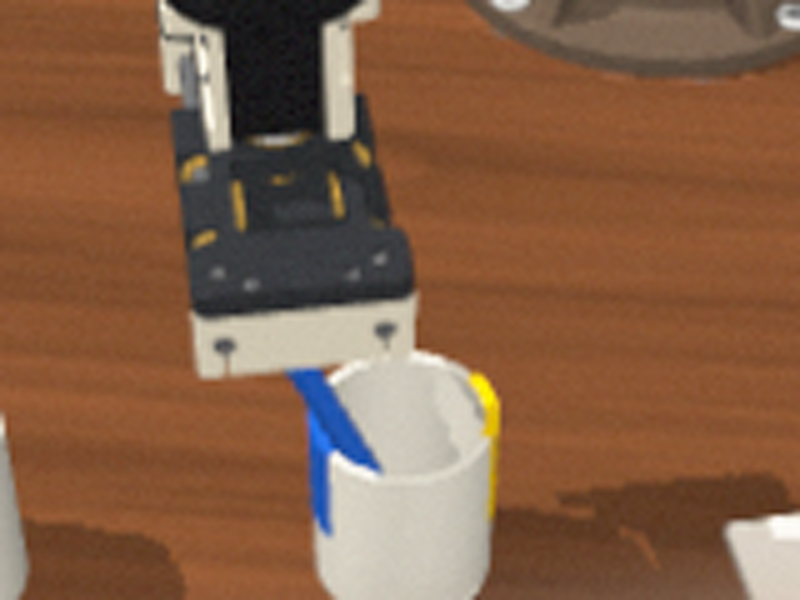

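It pivots well and the tumbler hasn't moved. A little more tilt, then lower.

```bash
python3 -m inch '[[[0.95,-7,0,5,0],[0.95,-6,0,6,0],[0.95,-2,0,6,0],[0.95,0,0,4,0],[0.95,0,0,0,0],[0.95,0,0,0,0]]]' 3
python3 -c "
from h import *
info(None,14.6); s,M=state(); print(tl('a',s['position']))
s=cam('scene');crop(s,240,140,400,260,'s9')"
```

```text
clock: 14.55
position: [0.5106, -0.1539, 0.119]
ee_rot: [1.927, 2.465, 0.046]
force: [-0.4, -0.3, 2.4]
width: 0.125
t 14.55 p [ 0.5106 -0.1539  0.119 ] F [-0.4 -0.3  2.4] w 0.125 q7 0.19 tilt 1.81
turn -0.6
[ 62.1  10.8 119. ]
s9 scale 5.0
```

View pics/s9.png

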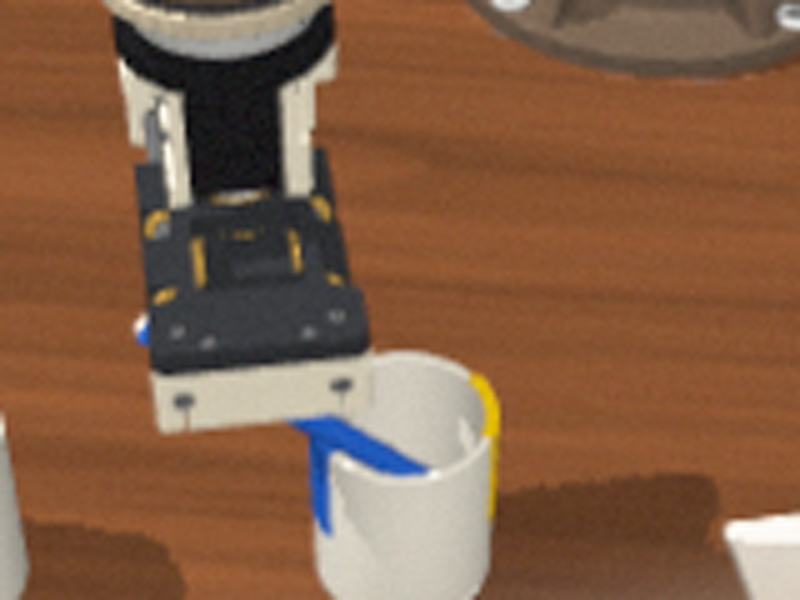

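```bash
python3 -m inch '[[[0.8,0,0,0,0],[0.7,0,0,0,0],[0.6,0,0,0,0],[0.6,0,0,0,0],[0.6,0,0,-15,0],[0.6,0,0,-30,0],[0.6,0,0,-40,0],[0.6,0,0,-40,0],[0.6,0,0,-40,0],[0.6,45,0,-30,0],[0.6,45,0,0,0],[0.6,0,0,0,0]]]'
python3 -c "
from h import *
info([.636,.181,.30],-9.05)
s=cam('scene');t=cam('top');crop(s,240,160,400,280,'s10');crop(t,300,220,400,295,'t10')"
```

```text
clock: 15.8
position: [0.4829, -0.0701, 0.3195]
ee_rot: [1.929, 2.467, 0.049]
force: [0.2, 0.2, -1.0]
width: 0.399
t 15.8 p [ 0.4829 -0.0701  0.3195] F [ 0.2  0.2 -1. ] w 0.399 q7 0.18 tilt 1.86
turn 23.0
shift [206.5 208.4  28.3]
s10 scale 5.0
t10 scale 8.0
```

View pics/s10.png

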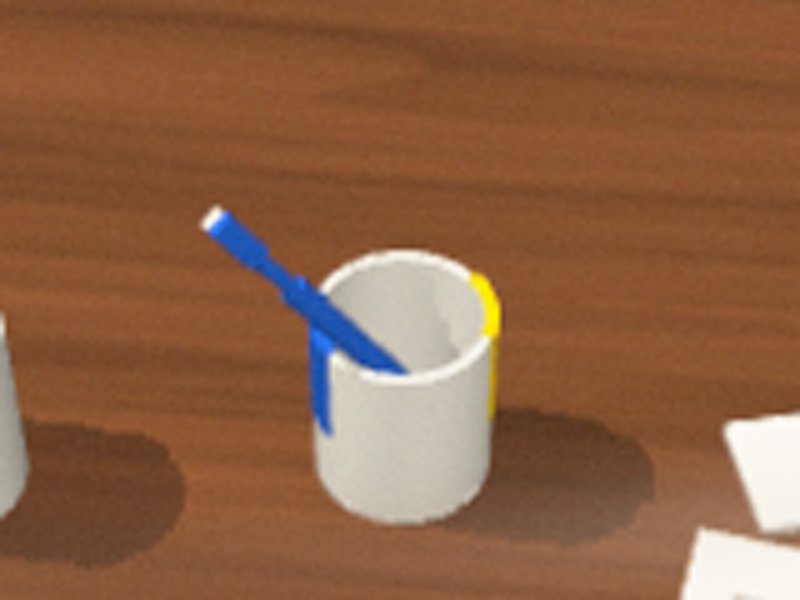

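The blue brush leans on its mark, with its head at crop (215,217). Yellow next.

```bash
python3 -m inch '[[[0.5,10,10,0,7.7],[0.5,10,10,0,7.7],[0.5,10,10,0,7.7],[0.5,0,0,0,0]]]'
python3 -c "
from h import *
info([.636,.181,.30],-9.05)"
```

```text
clock: 16.3
position: [0.5106, -0.0477, 0.3171]
ee_rot: [2.416, 2.004, 0.041]
force: [0.0, -0.2, -0.4]
width: 0.503
t 16.3 p [ 0.5106 -0.0477  0.3171] F [ 0.  -0.2 -0.4] w 0.503 q7 -0.31 tilt 1.49
turn -1.6
shift [247.5  80.6  23.2]
```

```bash
python3 -m inch '[[[0.5,41,13,3,-1.6],[0.5,41,13,3,0],[0.5,41,13,3,0],[0.5,41,13,3,0],[0.5,41,13,3,0],[0.5,30,10,3,0],[0.5,0,0,0,0],[0.5,0,0,0,0]]]'
python3 -c "
from h import *
info([.637,.181,.22],-9.05)"
```

```text
clock: 17.1
position: [0.6272, 0.1627, 0.2942]
ee_rot: [2.374, 2.055, 0.016]
force: [-0.2, -0.6, 0.5]
width: 0.501
t 17.1 p [0.6272 0.1627 0.2942] F [-0.2 -0.6  0.5] w 0.501 q7 -0.71 tilt 0.6
turn 0.8
shift [19.   6.5 74.4]
```

```bash
python3 -m inch '[[[0.5,20,7,0,0.8],[0.5,0,0,25,0],[0.5,0,0,20,0],[0.5,0,0,0,0],[0.5,0,0,0,0]]]'
python3 -c "
from h import *
info([.637,.1815,.20],-9.05)"
```

```text
clock: 17.6
position: [0.6385, 0.17, 0.2481]
ee_rot: [2.387, 2.034, 0.009]
force: [0.3, -0.7, 0.5]
width: 0.501
t 17.6 p [0.6385 0.17   0.2481] F [ 0.3 -0.7  0.5] w 0.501 q7 -0.75 tilt 0.48
turn -0.1
shift [11.1 -3.7 48.1]
```

```bash
python3 -m inch '[[[0.5,12,-4,10,0],[0.5,2,0,20,0],[0.5,0,0,20,0],[0.5,0,0,15,0],[0.5,0,0,0,0],[0.5,0,0,0,0]]]'
python3 -c "
from h import *
info([.637,.1815,.142],-9.05)"
```

```text
clock: 18.2
position: [0.6387, 0.1861, 0.185]
ee_rot: [2.385, 2.032, 0.019]
force: [0.4, -0.0, 0.9]
width: 0.503
t 18.2 p [0.6387 0.1861 0.185 ] F [ 0.4 -0.   0.9] w 0.503 q7 -0.8 tilt 0.86
turn -0.1
shift [-5.  -1.6 43. ]
```

```bash
python3 -m inch '[[[0.5,-4,-1.5,5,0],[0.5,0,0,12,0],[0.5,0,0,12,0],[0.5,0,0,12,0],[0.5,0,0,0,0],[0.5,0,0,0,0]]]'
python3 -c "
from h import *
info([.637,.1815,.142],-9.05)"
```

```text
clock: 18.8
position: [0.638, 0.1824, 0.1421]
ee_rot: [2.385, 2.031, 0.023]
force: [0.9, -0.3, -0.2]
width: 0.503
t 18.8 p [0.638  0.1824 0.1421] F [ 0.9 -0.3 -0.2] w 0.503 q7 -0.82 tilt 1.0
turn -0.1
shift [-1.1 -0.8  0.1]
```

```bash
python3 -m inch '[[[0.95,-1,-0.5,0,0],[0.95,0,0,0,0],[0.95,0,0,0,0],[0.95,0,0,0,0],[0.95,0,0,0,0],[0.95,0,0,0,0]]]' 10
python3 -m inch '[[[0.95,0,0,-15,0],[0.95,0,0,-30,0],[0.95,0,0,-40,0],[0.95,0,0,-40,0],[0.95,0,0,-40,0],[0.95,0,0,-30,-8],[0.95,0,0,0,-8],[0.95,0,0,0,-7.6],[0.95,0,0,0,0]]]'
python3 -c "
from h import *
info(tw('a',-.012,-.010,.29),14.6)
s=cam('scene');crop(s,380,120,580,270,'s11');"
```

```text
clock: 19.4
position: [0.637, 0.182, 0.1432]
ee_rot: [2.385, 2.031, 0.024]
force: [-2.3, 0.5, 0.8]
width: 0.131
clock: 20.3
position: [0.6341, 0.1823, 0.3579]
ee_rot: [1.894, 2.484, 0.035]
force: [-0.2, 0.1, -0.9]
width: 0.126
t 20.3 p [0.6341 0.1823 0.3579] F [-0.2  0.1 -0.9] w 0.126 q7 -0.34 tilt 1.64
turn 0.7
shift [-217.2 -229.6   61.4]
s11 scale 4.0
```

View pics/s11.png

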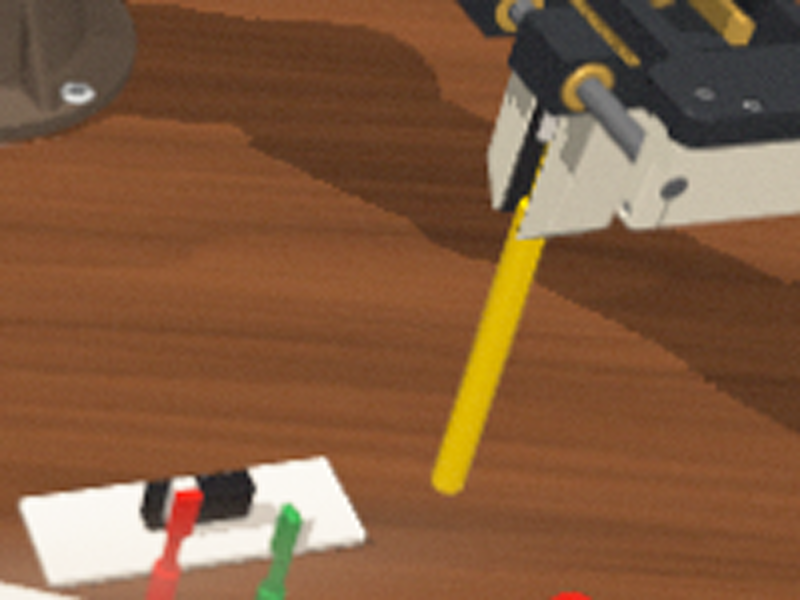

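The yellow brush is held, hanging between the fingertips. Carrying it to tumbler A.

```bash
python3 -m inch '[[[0.95,-31,-33,5,0.7],[0.95,-31,-33,5,0],[0.95,-31,-33,5,0],[0.95,-31,-33,5,0],[0.95,-31,-33,5,0],[0.95,-31,-33,5,0],[0.95,-15,-15,5,0],[0.95,0,0,0,0],[0.95,0,0,0,0]]]'
python3 -c "
from h import *
info(tw('a',-.012,-.010,.26),14.6)"
```

```text
clock: 21.25
position: [0.4683, -0.0714, 0.3138]
ee_rot: [1.969, 2.429, 0.037]
force: [-0.5, 0.6, 0.7]
width: 0.121
t 21.25 p [ 0.4683 -0.0714  0.3138] F [-0.5  0.6  0.7] w 0.121 q7 0.14 tilt 1.6
turn -2.7
shift [-16.6  -1.4  53.8]
```

```bash
python3 -m inch '[[[0.95,-16,-2,15,-2.7],[0.95,0,0,20,0],[0.95,0,0,15,0],[0.95,0,0,0,0],[0.95,0,0,0,0]]]' 10
python3 - <<'E'
from h import *
s=cam('scene')
info(tw('a',-.012,-.010,.26),14.6); print(tl('a',state()[0]['position']))
crop(s,260,120,420,270,'s12')
E
```

```text
clock: 21.75
position: [0.4758, -0.0811, 0.265]
ee_rot: [1.907, 2.473, 0.045]
force: [0.4, 0.5, -0.7]
width: 0.126
t 21.8 p [ 0.4758 -0.0811  0.2651] F [ 0.   0.1 -0.3] w 0.129 q7 0.17 tilt 1.96
turn 0.1
shift [-5.1 -5.6  4.9]
[-17.1  -4.5 265.1]
s12 scale 4.0
```

View pics/s12.png

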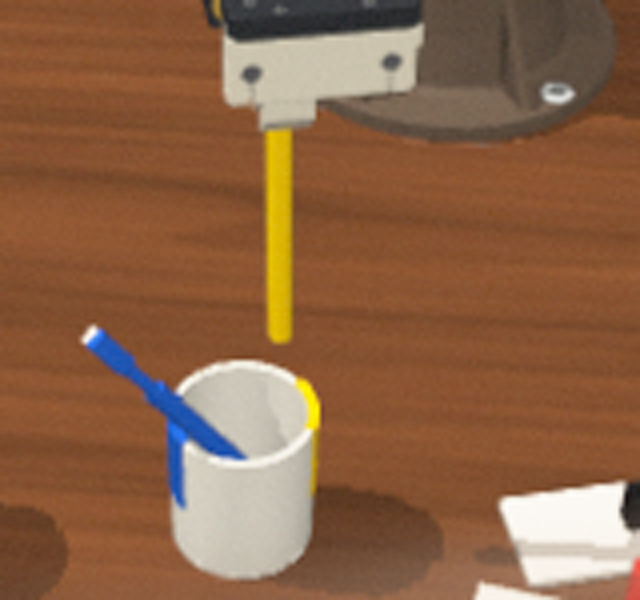

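View pics/t10.png

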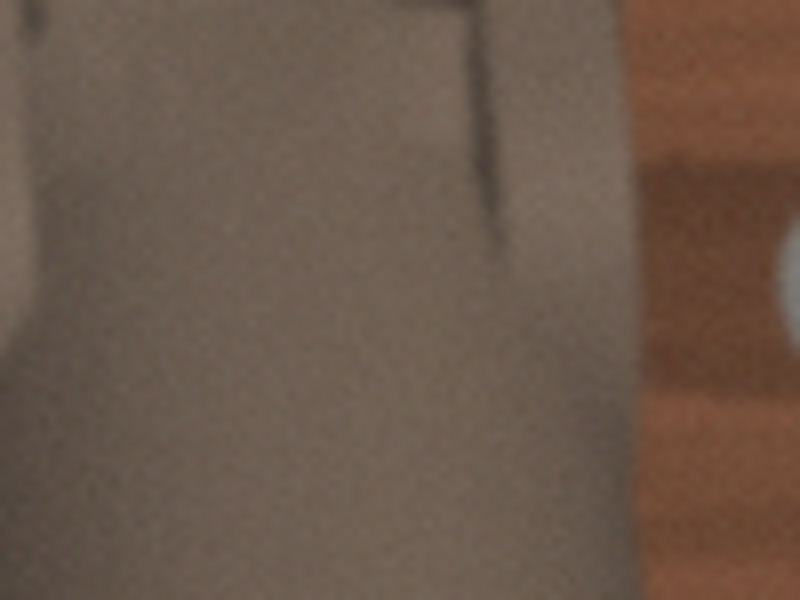

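Run:
```python
from h import *
s=cam('scene'); print(tl('a',onz(s,[(330,204)],.141)[0]))
t=cam('top');crop(t,300,220,400,295,'t12')
```

```text
[-18.   3. 141.]
t12 scale 8.0
```

```bash
python3 -m inch '[[[0.95,-5,-7,4,0],[0.95,-3,-8,4,0],[0.95,0,0,0,0],[0.95,0,0,0,0]]]' 10
python3 - <<'E'
from h import *
s=cam('scene')
info(); print(tl('a',state()[0]['position']))
print([tl('a',onz(s,[(x/4+260,y/4+120)],z)[0]) for x,y,z in((180,408,.093),(92,338,.155),(240,455,.05))])
crop(s,260,140,380,240,'s13')
E
```

```text
clock: 22.3
position: [0.4628, -0.0946, 0.2573]
ee_rot: [1.907, 2.469, 0.045]
force: [0.5, 0.5, -0.4]
width: 0.122
t 22.35 p [ 0.4627 -0.0946  0.2573] F [-0.3 -0.4 -0.4] w 0.124 q7 0.21 tilt 2.05
[ -7.4 -20.6 257.3]
[array([31.5, -2.8, 93. ]), array([ 73.6,   6.3, 155. ]), array([ 0. , -6.4, 50. ])]
s13 scale 6.0
```

View pics/s13.png

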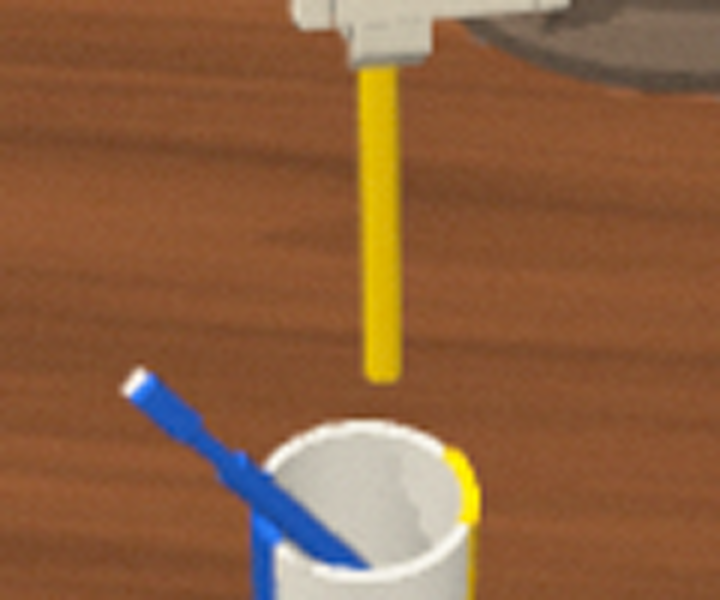

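```bash
cat >> h.py <<'E'
from scipy.optimize import least_squares
def brushline(d,pix,n,head):
    """pix: (k,2) axis pixels of brush; head: head end pixel. Fit foot (x,y,z=.009+) and direction with 180 mm length."""
    c,th=TUM[n]
    def pts(q):
        f=np.r_[c+rot(th)@q[:2],.010]; hz=q[4] if len(q)>4 else None
        v=np.array([q[2],q[3]]); w=np.sqrt(max(1e-6,1-v@v)); dirw=np.r_[rot(th)@v,w]; return f,dirw
    def res(q):
        f,dv=pts(q); r=list(np.ravel(proj(d,[f+.18*dv])-head))
        L=proj(d,[f+s*dv for s in np.linspace(0,.18,200)])
        for p in pix: r.append(np.min(np.linalg.norm(L-p,axis=1))*2)
        return r
    best=None
    for s in(1,-1):
        for y in(-.01,.01):
            o=least_squares(res,[-.02*s,y,.5*s,0],diff_step=1e-4,x_scale=[.01,.01,.2,.2])
            if best is None or o.cost<best.cost: best=o
    q=best.x; print("foot",(q[:2]*1000).round(1),"head",((q[:2]+.18*q[2:4])*1000).round(1),"tilt",np.degrees(np.arcsin(np.hypot(*q[2:4]))).round(1),"cost",round(best.cost,2))
E
python3 - <<'E'
from h import *
s=cam('scene')
P=lambda x,y:np.array([x/6+260,y/6+140])
brushline(s,[P(190,425),P(237,472),P(290,520),P(330,553)],'a',P(137,383))
E
```

```text
foot [-25.8   2.3] head [73.4  9.2] tilt 33.5 cost 0.57
```

Run:
```python
from h import *
s=cam('scene')
P=lambda x,y:np.array([x/6+260,y/6+140])
print(tl('a',onz(s,[P(383,379)],.2573-.1235)[0]))
```

```text
[ -7.8  -8.9 133.8]
```

```bash
python3 -m inch '[[[0.95,2,-5,10,0],[0.95,0,0,15,0],[0.95,0,0,15,0],[0.95,0,0,15,0],[0.95,0,0,0,0],[0.95,0,0,0,0]]]' 10
python3 -c "
from h import *
info(None,14.6); s,M=state(); print(tl('a',s['position']))
s=cam('scene');crop(s,260,140,380,240,'s14')"
```

```text
clock: 23.05
position: [0.4583, -0.0917, 0.1984]
ee_rot: [1.905, 2.472, 0.046]
force: [0.9, 0.1, -0.9]
width: 0.125
t 23.05 p [ 0.4583 -0.0917  0.1984] F [ 0.9  0.1 -0.9] w 0.125 q7 0.16 tilt 2.07
turn 0.2
[-11.3 -24.2 198.4]
s14 scale 6.0
```

View pics/s14.png

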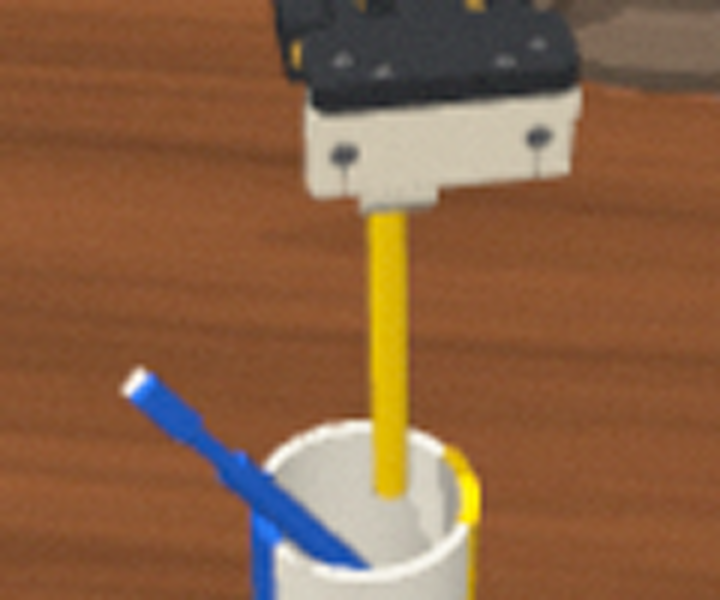

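```bash
python3 -m inch '[[[0.95,0,0,15,0],[0.95,0,0,15,0],[0.95,0,0,15,0],[0.95,0,0,9,0],[0.95,0,0,0,0],[0.95,0,0,0,0]]]' 5
python3 -c "
from h import *
info(None,14.6); s,M=state(); print(tl('a',s['position']))
s=cam('scene');crop(s,260,140,380,240,'s15')"
```

```text
clock: 23.7
position: [0.4631, -0.0914, 0.147]
ee_rot: [1.901, 2.466, 0.051]
force: [0.2, 0.0, -0.3]
width: 0.127
t 23.7 p [ 0.4631 -0.0914  0.147 ] F [ 0.2  0.  -0.3] w 0.127 q7 0.09 tilt 2.43
turn 0.1
[-10.3 -19.4 147. ]
s15 scale 6.0
```

View pics/s15.png

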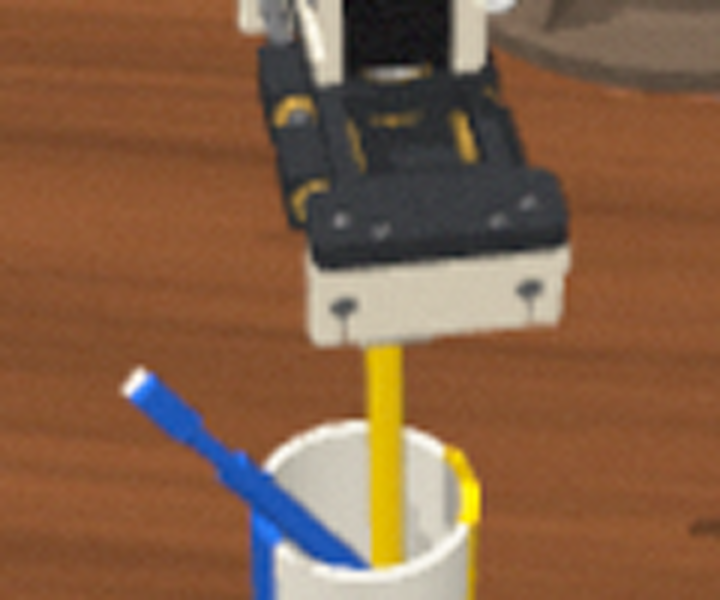

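```bash
python3 -m inch '[[[0.95,8,1.5,1,0],[0.95,8,1.5,1,0],[0.95,8,1.5,1,0],[0.95,8,1,2,0],[0.95,0,0,0,0]]]' 3
python3 -c "
from h import *
info(None,14.6); s,M=state(); print(tl('a',s['position']))
s=cam('scene');crop(s,260,140,380,240,'s16')"
```

```text
clock: 24.25
position: [0.4613, -0.0559, 0.1438]
ee_rot: [1.899, 2.464, 0.053]
force: [-0.9, 0.1, 0.7]
width: 0.13
t 24.25 p [ 0.4613 -0.0559  0.1438] F [-0.9  0.1  0.7] w 0.13 q7 0.0 tilt 2.61
turn 0.2
[-45.1 -12.2 143.8]
s16 scale 6.0
```

View pics/s16.png

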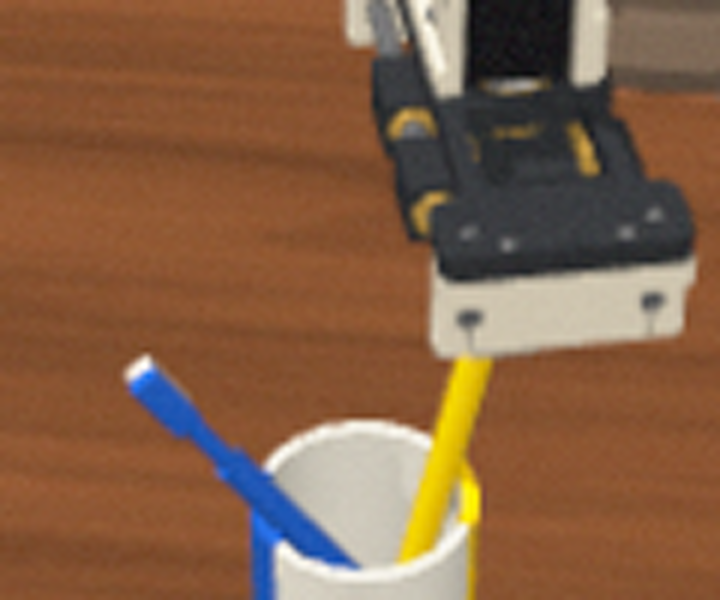

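```bash
python3 -m inch '[[[0.95,6,0.5,5,0],[0.95,5,0.5,6,0],[0.95,2,0,6,0],[0.95,0,0,4,0],[0.95,0,0,0,0],[0.95,0,0,0,0]]]' 3
python3 -c "
from h import *
info(None,14.6); s,M=state(); print(tl('a',s['position']))
s=cam('scene');crop(s,260,140,380,240,'s17')"
```

```text
clock: 24.9
position: [0.4599, -0.0428, 0.1205]
ee_rot: [1.9, 2.463, 0.052]
force: [0.7, -0.6, 0.2]
width: 0.124
t 24.9 p [ 0.4599 -0.0428  0.1205] F [ 0.7 -0.6  0.2] w 0.124 q7 -0.07 tilt 2.58
turn 0.1
[-58.2 -10.3 120.5]
s17 scale 6.0
```

View pics/s17.png

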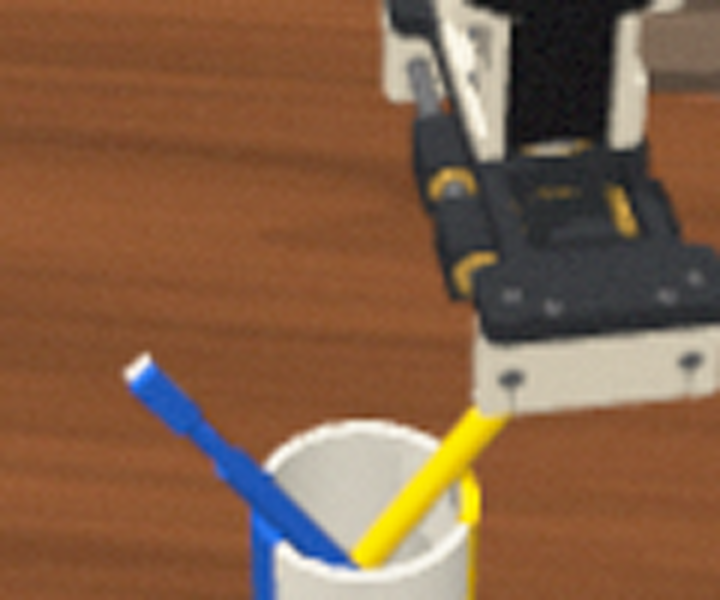

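```bash
python3 -m inch '[[[0.95,1,0,4,0],[0.95,0,0,0,0]]]' 3
python3 -m inch '[[[0.8,0,0,0,0],[0.7,0,0,0,0],[0.6,0,0,0,0],[0.6,0,0,0,0],[0.6,0,0,-15,0],[0.6,0,0,-30,0],[0.6,0,0,-40,0],[0.6,0,0,-40,0],[0.6,0,0,-40,0],[0.6,45,0,-10,0],[0.6,45,0,0,0],[0.6,0,0,0,0]]]'
python3 -c "
from h import *
info([.622,.0915,.30],-9.05)
s=cam('scene');t=cam('top');crop(s,260,140,380,240,'s18');crop(t,290,200,430,305,'t18')"
```

```text
clock: 25.15
position: [0.4601, -0.0421, 0.1165]
ee_rot: [1.901, 2.462, 0.052]
force: [-0.5, -0.7, -0.6]
width: 0.126
clock: 26.35
position: [0.4283, 0.0461, 0.2991]
ee_rot: [1.905, 2.46, 0.056]
force: [1.4, -0.4, -0.4]
width: 0.398
t 26.35 p [0.4283 0.0461 0.2991] F [ 1.4 -0.4 -0.4] w 0.398 q7 -0.04 tilt 2.67
turn 23.5
shift [ -4.5 198.8   8.3]
s18 scale 6.0
t18 scale 5.714285714285714
```

View pics/s18.png

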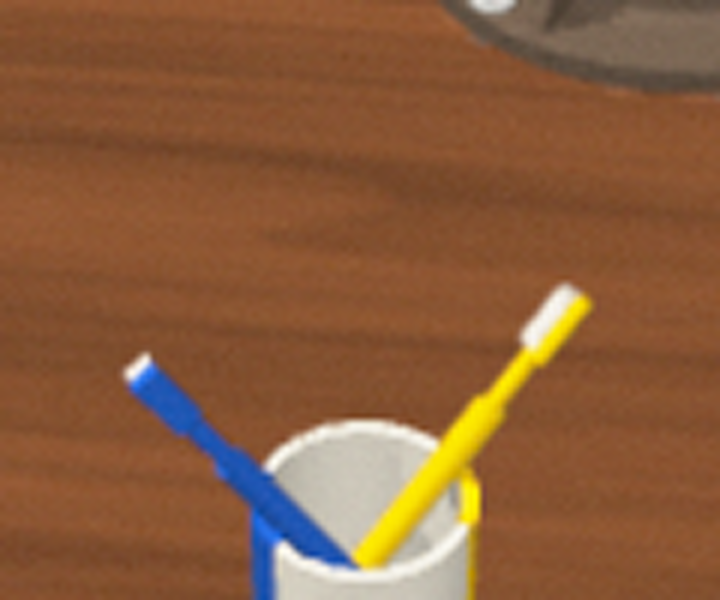

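View pics/t18.png

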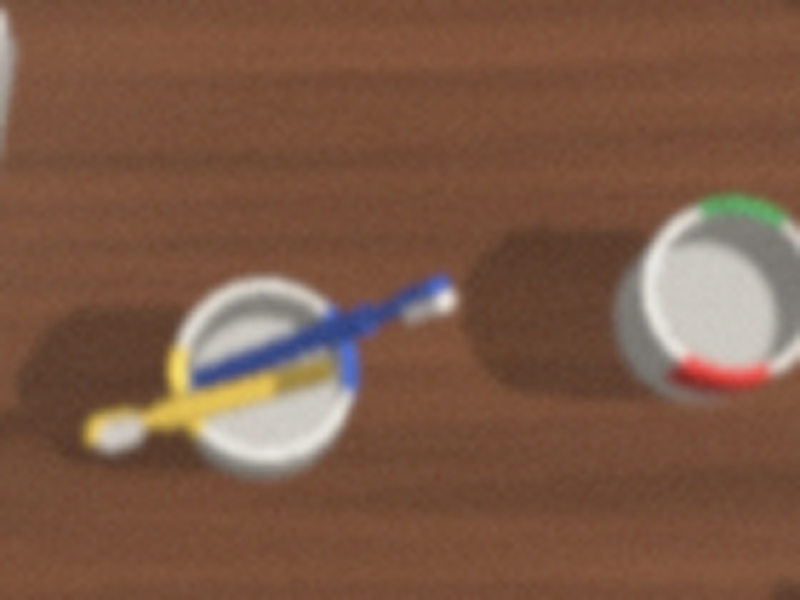

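Blue and yellow now cross neatly in tumbler A, each on its own mark in both views. Red next.

```bash
python3 -m inch '[[[0.5,0,30,0,8],[0.5,5,30,0,8],[0.5,8,30,0,7.5],[0.5,0,0,0,0]]]'
python3 -c "
from h import *
info([.622,.0915,.28],-9.05)"
```

```text
clock: 26.85
position: [0.5209, 0.0578, 0.2999]
ee_rot: [2.398, 1.992, 0.052]
force: [0.9, -0.3, 0.4]
width: 0.502
t 26.85 p [0.5209 0.0578 0.2999] F [ 0.9 -0.3  0.4] w 0.502 q7 -0.59 tilt 2.35
turn -1.5
shift [51.4 92.3 24.1]
```

```bash
python3 -m inch '[[[0.5,13,24,5,-1.5],[0.5,15,24,5,0],[0.5,15,24,5,0],[0.5,12,24,5,0],[0.5,0,0,0,0],[0.5,0,0,0,0]]]'
python3 -c "
from h import *
info([.6225,.0915,.22],-9.05)"
```

```text
clock: 27.45
position: [0.6274, 0.0876, 0.2772]
ee_rot: [2.373, 2.026, 0.033]
force: [-0.5, 0.1, -0.2]
width: 0.498
t 27.45 p [0.6274 0.0876 0.2772] F [-0.5  0.1 -0.2] w 0.498 q7 -0.65 tilt 1.74
turn 0.0
shift [ 3.  -7.2 57. ]
```

```bash
python3 -m inch '[[[0.5,3,-7,15,0],[0.5,0,0,20,0],[0.5,0,0,20,0],[0.5,0,0,0,0],[0.5,0,0,0,0]]]'
python3 -c "
from h import *
info([.6225,.0915,.18],-9.05)"
```

```text
clock: 27.95
position: [0.6188, 0.0857, 0.2216]
ee_rot: [2.371, 2.024, 0.028]
force: [0.2, 0.6, 0.7]
width: 0.5
t 27.95 p [0.6188 0.0857 0.2216] F [0.2 0.6 0.7] w 0.5 q7 -0.68 tilt 1.7
turn 0.0
shift [ 6.4  1.5 41.6]
```

```bash
python3 -m inch '[[[0.5,6.5,1.5,10,0],[0.5,0,0,15,0],[0.5,0,0,15,0],[0.5,0,0,0,0],[0.5,0,0,0,0]]]'
python3 -c "
from h import *
info([.6225,.0915,.142],-9.05)"
```

```text
clock: 28.45
position: [0.6233, 0.0917, 0.1806]
ee_rot: [2.37, 2.023, 0.032]
force: [0.2, 0.6, 0.4]
width: 0.499
t 28.45 p [0.6233 0.0917 0.1806] F [0.2 0.6 0.4] w 0.499 q7 -0.72 tilt 1.85
turn 0.0
shift [-0.3 -2.  38.5]
```

```bash
python3 -m inch '[[[0.5,0,-1,13,0],[0.5,0,0,13,0],[0.5,0,0,12,0],[0.5,0,0,0,0],[0.5,0,0,0,0]]]'
python3 -c "
from h import *
info([.6225,.0915,.142],-9.05)"
```

```text
clock: 28.95
position: [0.6234, 0.0916, 0.1388]
ee_rot: [2.37, 2.023, 0.031]
force: [0.4, 0.0, -0.8]
width: 0.498
t 28.95 p [0.6234 0.0916 0.1388] F [ 0.4  0.  -0.8] w 0.498 q7 -0.75 tilt 1.82
turn 0.0
shift [-0.3 -0.8 -3.2]
```

```bash
python3 -m inch '[[[0.5,0,-0.5,-4,0],[0.95,0,0,0,0],[0.95,0,0,0,0],[0.95,0,0,0,0],[0.95,0,0,0,0],[0.95,0,0,0,0],[0.95,0,0,0,0]]]' 10
python3 -m inch '[[[0.95,0,0,-15,0],[0.95,0,0,-30,0],[0.95,0,0,-40,0],[0.95,0,0,-40,0],[0.95,0,0,-40,0],[0.95,0,0,-40,0],[0.95,0,0,0,0]]]'
python3 -c "
from h import *
info(tw('b',-.012,-.010,.35),-101.1)
s=cam('scene');t=cam('top');crop(s,340,120,540,270,'s19');crop(t,350,200,490,305,'t19')"
```

```text
clock: 29.65
position: [0.6229, 0.0925, 0.1449]
ee_rot: [2.37, 2.023, 0.033]
force: [-3.0, 0.9, 1.4]
width: 0.128
clock: 30.35
position: [0.6151, 0.094, 0.3632]
ee_rot: [2.368, 2.026, 0.036]
force: [0.3, 0.7, 0.3]
width: 0.121
t 30.35 p [0.6151 0.094  0.3632] F [0.3 0.7 0.3] w 0.121 q7 -0.62 tilt 1.93
turn -87.8
shift [-408.7  -50.6   10.9]
s19 scale 4.0
t19 scale 5.714285714285714
```

View pics/s19.png

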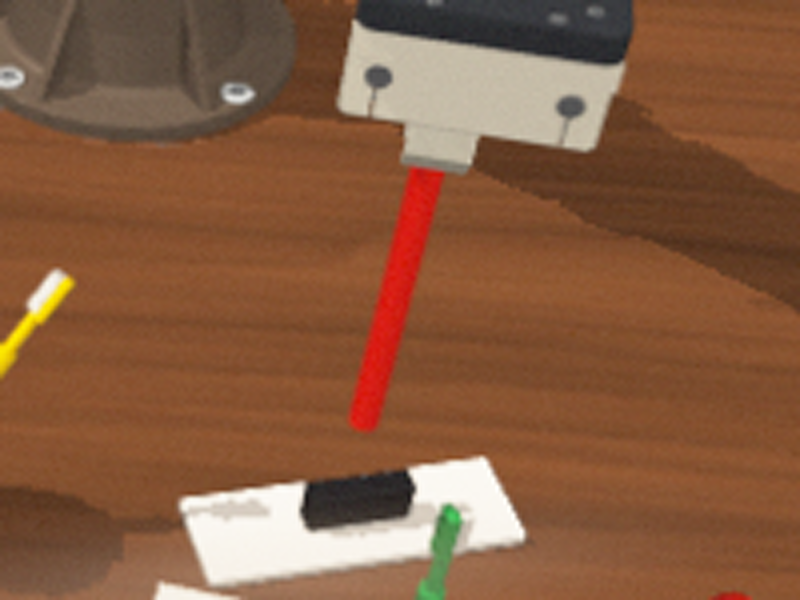

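View pics/t19.png

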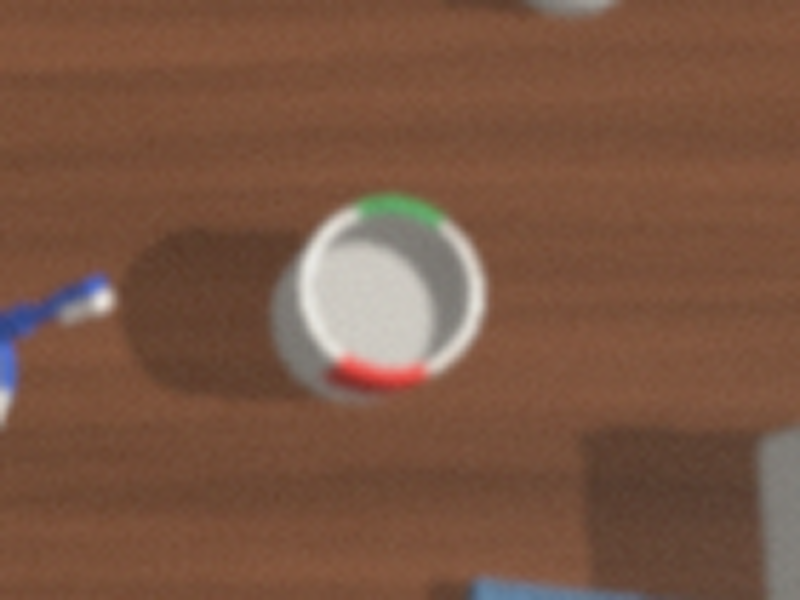

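```bash
python3 -m inch '[[[0.95,-44,-5,3,0],[0.95,-44,-5,3,0],[0.95,-44,-5,3,0],[0.95,-44,-5,3,0],[0.95,-44,-5,3,0],[0.95,-44,-5,3,0],[0.95,-44,-5,3,0],[0.95,-44,-5,3,0],[0.95,-30,-5,0,0],[0.95,0,0,0,0],[0.95,0,0,0,0]]]' 10
python3 -m inch '[[[0.95,0,0,0,-8],[0.95,0,0,0,-8],[0.95,0,0,0,-8],[0.95,0,0,0,-8],[0.95,0,0,0,-8],[0.95,0,0,0,-8],[0.95,0,0,0,-8],[0.95,0,0,0,-8],[0.95,0,0,0,-8],[0.95,0,0,0,-8],[0.95,0,0,0,0],[0.95,0,0,0,0]]]' 10
python3 -c "
from h import *
info(tw('b',-.012,-.010,.28),78.9)"
```

```text
clock: 31.55
position: [0.4986, -0.2926, 0.3165]
ee_rot: [2.384, 2.043, 0.005]
force: [0.8, 0.5, 0.5]
width: 0.121
clock: 32.75
position: [0.5013, -0.273, 0.3106]
ee_rot: [-0.39, -3.112, -0.016]
force: [-0.9, 0.1, 0.1]
width: 0.119
t 32.75 p [ 0.5013 -0.273   0.3106] F [-0.9  0.1  0.1] w 0.119 q7 1.42 tilt 0.65
turn -3.2
shift [ -8.3 -28.1  30.3]
```

```bash
python3 -m inch '[[[0.95,-8,-14,10,-3.2],[0.95,0,-14,10,0],[0.95,0,0,20,0],[0.95,0,0,0,0],[0.95,0,0,0,0]]]' 10
python3 - <<'E'
from h import *
s=cam('scene')
info(tw('b',-.012,-.010,.26),78.9); print(tl('b',state()[0]['position']))
crop(s,150,130,310,250,'s20')
E
```

```text
clock: 33.25
position: [0.5028, -0.3012, 0.2687]
ee_rot: [-0.322, -3.119, -0.016]
force: [-0.2, -0.0, 1.4]
width: 0.12
t 33.3 p [ 0.5026 -0.3011  0.2687] F [ 1.1 -0.8 -0.7] w 0.125 q7 1.47 tilt 0.69
turn -0.7
shift [ 0.1 -1.   8.7]
[-11.8  -9.1 268.7]
s20 scale 5.0
```

View pics/s20.png

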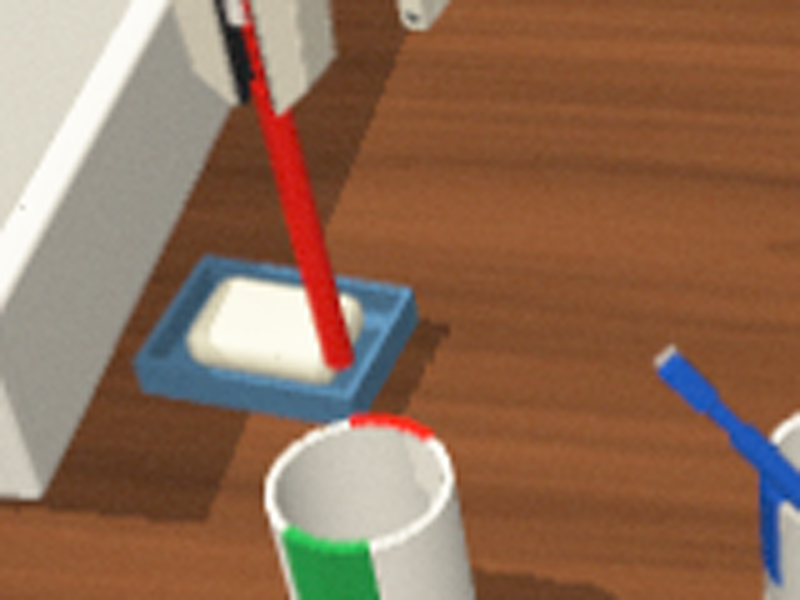

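Run:
```python
from h import *
s=cam('scene'); print(tl('b',onz(s,[(218,202.5)],.144)[0]), tl('b',onz(s,[(226.5,214.2)],.088)[0]))
```

```text
[-10.4  -3.2 144. ] [-36.3  -6.   88. ]
```

Run:
```python
from h import *
t=cam('top')
for z in(0,.1,.15): print(onz(t,[(484,275),(505,272),(496,465)],z).round(3).tolist())
crop(t,400,200,640,380,'t20')
```

```text
[[0.464, -0.475, 0.0], [0.471, -0.529, 0.0], [0.012, -0.469, 0.0]]
[[0.455, -0.442, 0.1], [0.461, -0.492, 0.1], [0.04, -0.437, 0.1]]
[[0.45, -0.426, 0.15], [0.456, -0.473, 0.15], [0.053, -0.421, 0.15]]
t20 scale 3.3333333333333335
```

View pics/t20.png

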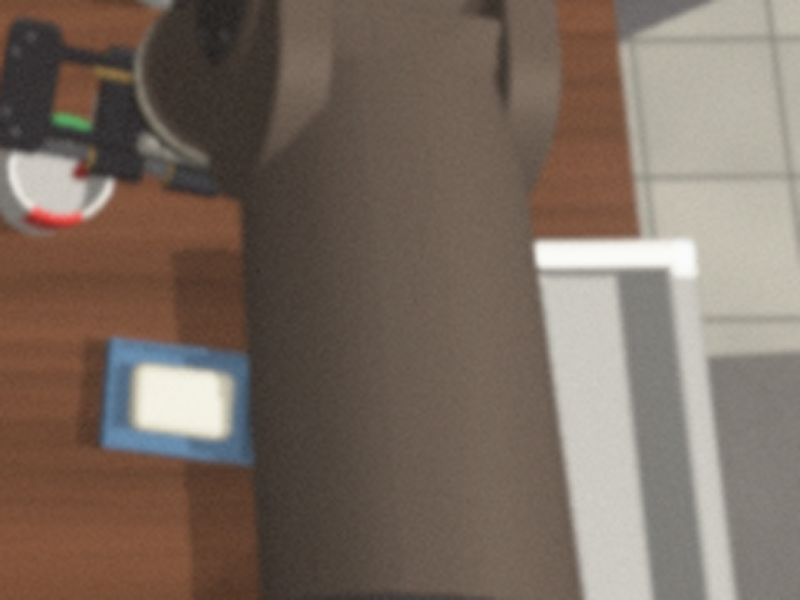

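```bash
python3 -c "
from h import *
s=cam('scene');cv2.imwrite('pics/s21.png',s['frame']);print(arm.observe()['joints'].round(2))"
```

```text
[ 1.05  0.49 -0.9   1.55  0.38  1.3   1.47]
```

View pics/s21.png

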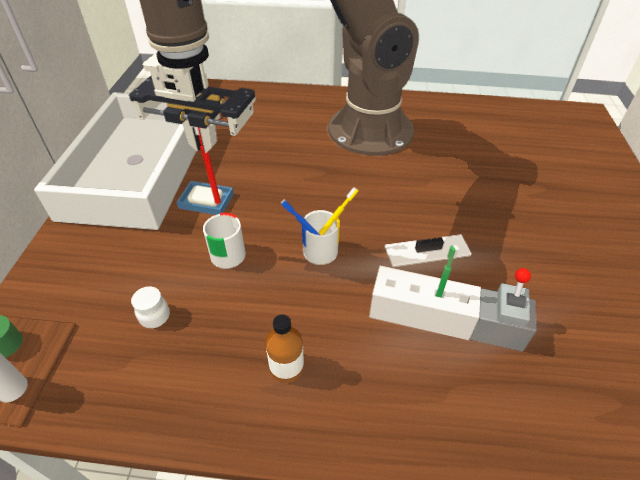

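The arm stands nearly vertical above tumbler B and clears the sink. Lowering red.

```bash
python3 -m inch '[[[0.95,0,-4,10,-0.7],[0.95,0,-4,15,0],[0.95,0,0,15,0],[0.95,0,0,15,0],[0.95,0,0,0,0],[0.95,0,0,0,0]]]' 10
python3 -c "
from h import *
info(None,78.9); s,M=state(); print(tl('b',s['position']))
s=cam('scene');crop(s,150,150,310,270,'s22')"
```

```text
clock: 34.05
position: [0.5009, -0.3099, 0.2098]
ee_rot: [-0.3, -3.123, -0.014]
force: [0.5, -1.2, 0.1]
width: 0.124
t 34.05 p [ 0.5009 -0.3099  0.2098] F [ 0.5 -1.2  0.1] w 0.124 q7 1.46 tilt 0.58
turn 0.1
[-11.8 -18.  209.8]
s22 scale 5.0
```

View pics/s22.png

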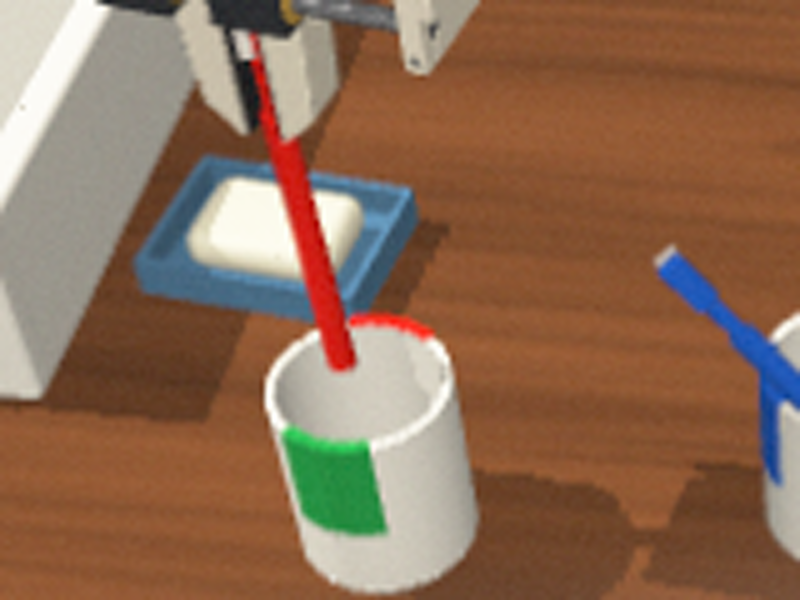

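```bash
python3 -m inch '[[[0.95,0,0,15,0],[0.95,0,0,15,0],[0.95,0,1,15,0],[0.95,0,1,15,0],[0.95,0,0,4,0],[0.95,0,0,0,0]]]' 5
python3 -c "
from h import *
info(None,78.9); s,M=state(); print(tl('b',s['position']))
s=cam('scene');crop(s,150,150,310,270,'s23')"
```

```text
clock: 34.7
position: [0.5011, -0.3075, 0.1406]
ee_rot: [-0.301, -3.124, -0.014]
force: [0.5, 0.2, -0.2]
width: 0.121
t 34.7 p [ 0.5011 -0.3075  0.1406] F [ 0.5  0.2 -0.2] w 0.121 q7 1.4 tilt 0.53
turn 0.1
[-12.1 -15.6 140.6]
s23 scale 5.0
```

View pics/s23.png

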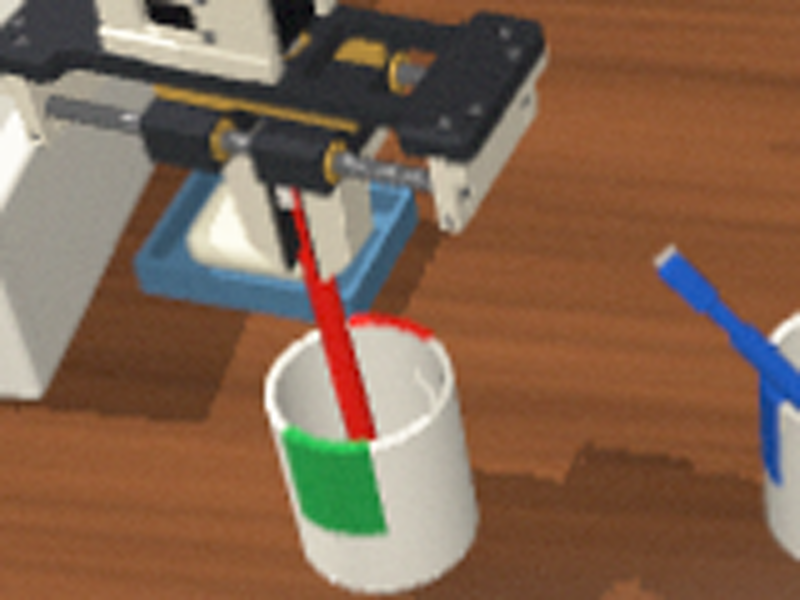

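```bash
python3 -m inch '[[[0.95,8,1,0,0],[0.95,8,1,0,0],[0.95,8,1,1,0],[0.95,8,1,2,0],[0.95,0,0,0,0]]]' 3
python3 -c "
from h import *
info(None,78.9); s,M=state(); print(tl('b',s['position']))
s=cam('scene');crop(s,150,150,310,270,'s24')"
```

```text
clock: 35.25
position: [0.4685, -0.2968, 0.1398]
ee_rot: [-0.301, -3.127, -0.011]
force: [0.9, -0.4, -0.8]
width: 0.126
t 35.25 p [ 0.4685 -0.2968  0.1398] F [ 0.9 -0.4 -0.8] w 0.126 q7 1.4 tilt 0.39
turn 0.1
[-46.2 -11.4 139.8]
s24 scale 5.0
```

View pics/s24.png

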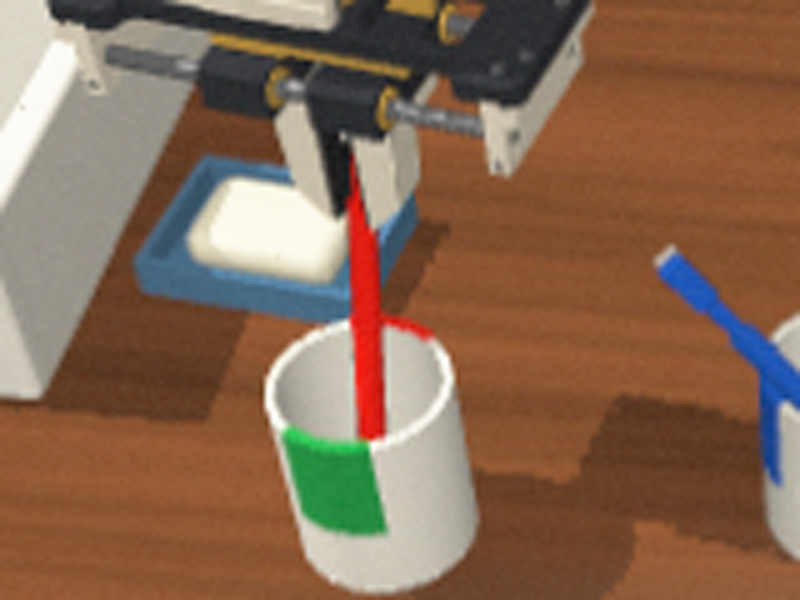

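```bash
python3 -m inch '[[[0.95,6,0,5,0],[0.95,5,0,6,0],[0.95,2,0,6,0],[0.95,0,0,5,0],[0.95,0,0,0,0],[0.95,0,0,0,0]]]' 3
python3 -c "
from h import *
info(None,78.9); s,M=state(); print(tl('b',s['position']))
s=cam('scene');crop(s,150,150,310,270,'s25')"
```

```text
clock: 35.9
position: [0.4562, -0.2944, 0.1165]
ee_rot: [0.301, 3.126, 0.01]
force: [-0.8, 1.1, 3.7]
width: 0.13
t 35.9 p [ 0.4562 -0.2944  0.1165] F [-0.8  1.1  3.7] w 0.13 q7 1.38 tilt 0.39
turn 0.1
[-58.7 -11.4 116.5]
s25 scale 5.0
```

View pics/s25.png

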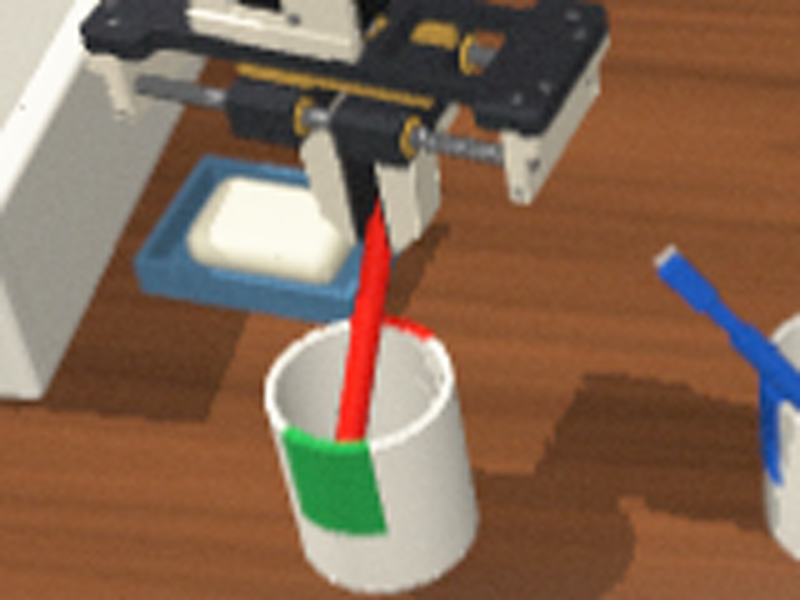

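Foot contact reads 3.7 N. Releasing and rising.

```bash
python3 -m inch '[[[0.8,0,0,0,0],[0.7,0,0,0,0],[0.6,0,0,0,0],[0.6,0,0,0,0],[0.6,0,0,-15,0],[0.6,0,0,-30,0],[0.6,0,0,-40,0],[0.6,0,0,-40,0],[0.6,0,0,-40,0],[0.6,0,0,-30,0],[0.6,0,0,0,0]]]'
python3 -m inch '[[[0.5,0,20,0,8],[0.5,0,20,0,8],[0.5,0,20,0,8],[0.5,0,20,0,8],[0.5,0,20,0,8],[0.5,0,20,0,8],[0.5,0,20,0,8],[0.5,0,0,0,8],[0.5,0,0,0,8],[0.5,0,0,0,8],[0.5,0,0,0,8],[0.5,0,0,0,0]]]'
python3 -c "
from h import *
info([.63,.136,.31],-9.05)
s=cam('scene');t=cam('top');crop(s,150,150,310,270,'s26');crop(t,350,200,490,305,'t26')"
```

```text
clock: 37.05
position: [0.4557, -0.2935, 0.3249]
ee_rot: [0.295, 3.125, 0.014]
force: [0.5, -0.3, -0.1]
width: 0.403
clock: 38.25
position: [0.5342, -0.1755, 0.3321]
ee_rot: [-2.438, -1.974, -0.016]
force: [-0.1, 0.5, 0.0]
width: 0.505
t 38.25 p [ 0.5342 -0.1755  0.3321] F [-0.1  0.5  0. ] w 0.505 q7 -0.17 tilt 0.65
turn -3.0
shift [324.4  28.8  25.6]
s26 scale 5.0
t26 scale 5.714285714285714
```

View pics/s26.png

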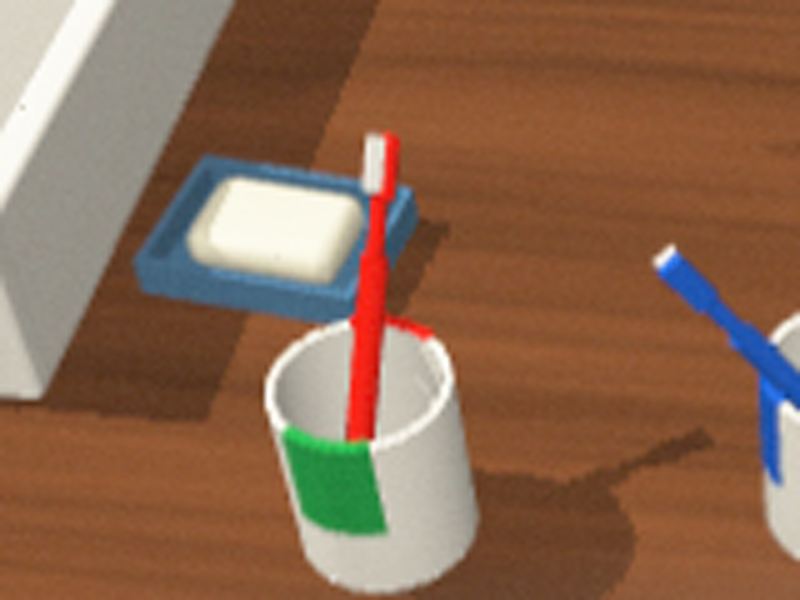

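View pics/t26.png

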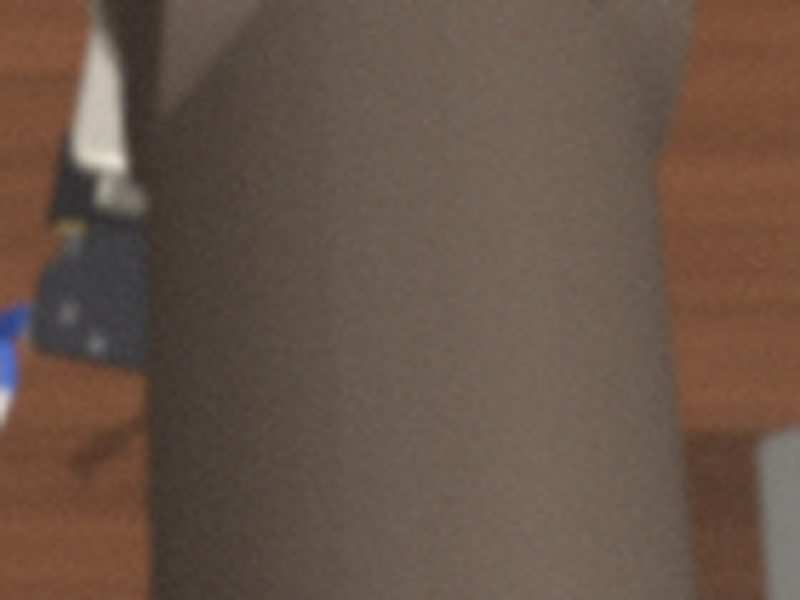

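Red leans back on its mark. Green next.

```bash
python3 -m inch '[[[0.5,46,4,3,-3],[0.5,46,4,3,0],[0.5,46,4,3,0],[0.5,46,4,3,0],[0.5,46,4,3,0],[0.5,46,4,3,0],[0.5,35,4,3,0],[0.5,0,0,0,0],[0.5,0,0,0,0]]]'
python3 -c "
from h import *
info([.6305,.1355,.24],-9.05)
t=cam('top');crop(t,350,200,490,305,'t27')"
```

```text
clock: 39.25
position: [0.6098, 0.135, 0.3124]
ee_rot: [-2.346, -2.08, -0.015]
force: [-0.0, -1.0, -0.3]
width: 0.498
t 39.25 p [0.6098 0.135  0.3124] F [-0.  -1.  -0.3] w 0.498 q7 -0.67 tilt 0.65
turn 2.2
shift [ 2.1 20.4 72.5]
t27 scale 5.714285714285714
```

View pics/t27.png

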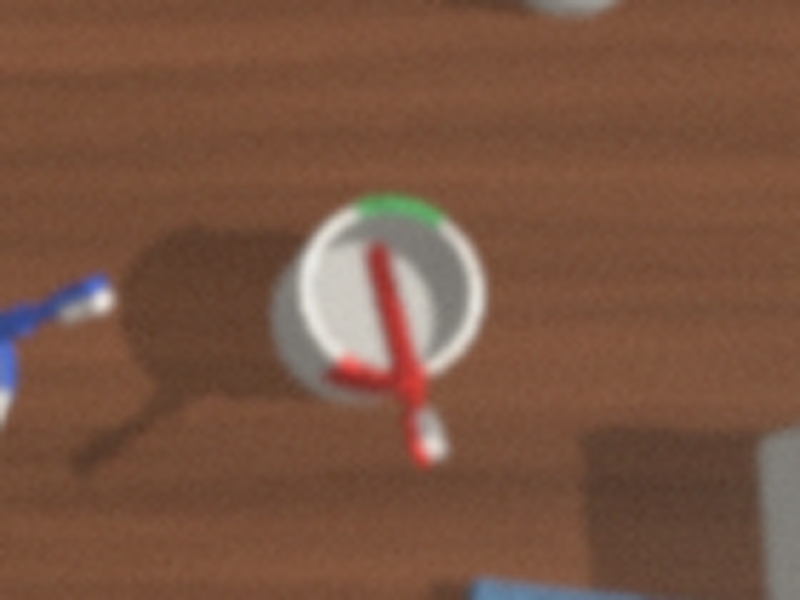

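```bash
python3 - <<'E'
from h import *
t=cam('top'); T=lambda x,y:(x/5.7143+350,y/5.7143+200)
print(tl('b',onz(t,[T(428,457)],.155)[0]),tl('b',onz(t,[T(378,250)],.014)[0]),tl('b',onz(t,[T(405,365)],.095)[0]))
E
python3 -m inch '[[[0.5,2,10,15,2.2],[0.5,0,10,15,0],[0.5,0,0,20,0],[0.5,0,0,15,0],[0.5,0,0,0,0],[0.5,0,0,0,0]]]'
python3 -c "
from h import *
info([.6305,.1355,.2],-9.05)"
```

```text
[-75.3 -12.9 155. ] [30.2 -3.3 14. ] [-31.7  -9.   95. ]
clock: 39.95
position: [0.6331, 0.1234, 0.2453]
ee_rot: [-2.397, -2.028, -0.013]
force: [0.4, -0.4, 0.3]
width: 0.497
t 39.95 p [0.6331 0.1234 0.2453] F [ 0.4 -0.4  0.3] w 0.497 q7 -0.72 tilt 0.49
turn -0.5
shift [11.2 -4.7 45.4]
```

```bash
python3 -m inch '[[[0.5,11,-5,5,-0.5],[0.5,1,0,15,0],[0.5,0,0,15,0],[0.5,0,0,10,0],[0.5,0,0,0,0],[0.5,0,0,0,0]]]'
python3 -c "
from h import *
info([.6305,.1355,.143],-9.05)"
```

```text
clock: 40.55
position: [0.6308, 0.1382, 0.1991]
ee_rot: [-2.386, -2.043, -0.018]
force: [1.2, 0.2, -0.0]
width: 0.505
t 40.55 p [0.6308 0.1382 0.1991] F [ 1.2  0.2 -0. ] w 0.505 q7 -0.76 tilt 0.66
turn 0.2
shift [-3.2 -0.3 56.1]
```

```bash
python3 -m inch '[[[0.5,-2,-0.5,10,0],[0.5,0,0,15,0],[0.5,0,0,15,0],[0.5,0,0,13,0],[0.5,0,0,0,0],[0.5,0,0,0,0]]]'
python3 -c "
from h import *
info([.6305,.1355,.143],-9.05)"
```

```text
clock: 41.15
position: [0.6306, 0.1364, 0.1413]
ee_rot: [-2.386, -2.043, -0.018]
force: [0.5, 0.8, 0.6]
width: 0.5
t 41.15 p [0.6306 0.1364 0.1413] F [0.5 0.8 0.6] w 0.5 q7 -0.79 tilt 0.66
turn 0.2
shift [-0.8  0.1 -1.7]
```

```bash
python3 -m inch '[[[0.5,0,0,-2,0],[0.95,0,0,0,0],[0.95,0,0,0,0],[0.95,0,0,0,0],[0.95,0,0,0,0],[0.95,0,0,0,0],[0.95,0,0,0,0]]]' 10
python3 -m inch '[[[0.95,0,0,-15,0],[0.95,0,0,-30,0],[0.95,0,0,-40,0],[0.95,0,0,-40,0],[0.95,0,0,-40,0],[0.95,0,0,-40,0],[0.95,0,0,0,0]]]'
python3 -c "
from h import *
info(tw('b',.012,.012,.35),-101.1)
s=cam('scene');t=cam('top');crop(s,340,100,560,265,'s28');crop(t,290,190,500,345,'t28')"
```

```text
clock: 41.85
position: [0.6308, 0.1373, 0.1455]
ee_rot: [-2.386, -2.043, -0.021]
force: [-2.5, 0.5, -0.1]
width: 0.132
clock: 42.55
position: [0.6282, 0.1354, 0.3644]
ee_rot: [2.385, 2.045, 0.026]
force: [-0.4, 1.4, -0.1]
width: 0.121
t 42.55 p [0.6282 0.1354 0.3644] F [-0.4  1.4 -0.1] w 0.121 q7 -0.68 tilt 0.94
turn -87.7
shift [-430.6  -32.9    8.7]
s28 scale 3.6363636363636362
t28 scale 3.8095238095238093
```

View pics/s28.png

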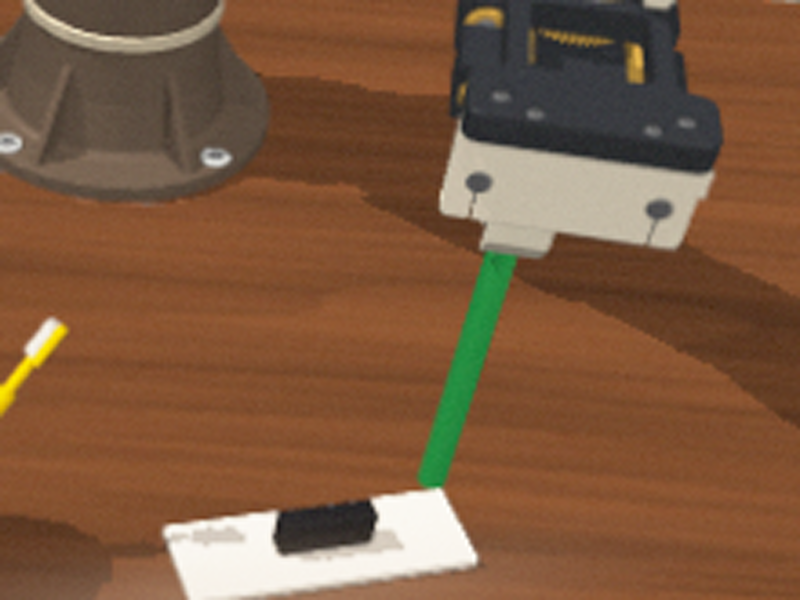

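View pics/t28.png

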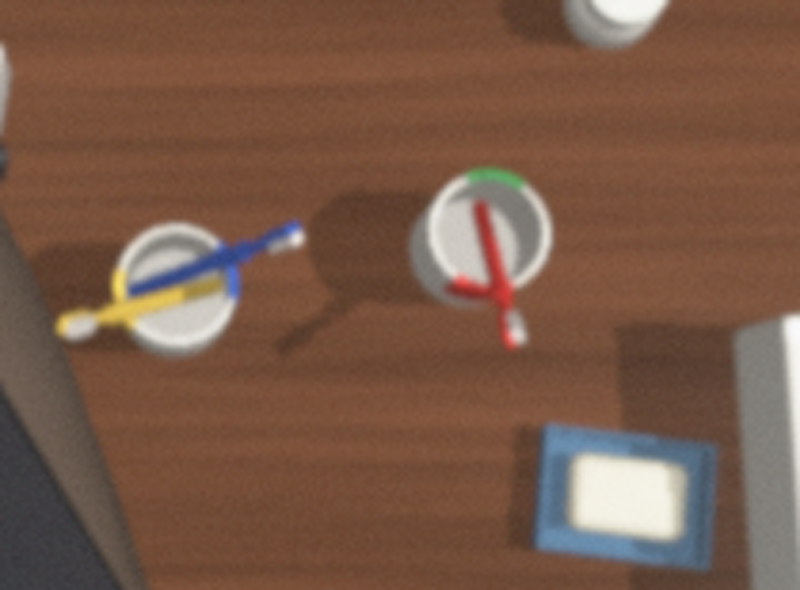

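Green is held, and tumbler B with red in it has not moved. Carrying green over.

```bash
python3 -m inch '[[[0.95,-46,-4,3,0],[0.95,-46,-4,3,0],[0.95,-46,-4,3,0],[0.95,-46,-4,3,0],[0.95,-46,-4,3,0],[0.95,-46,-4,3,0],[0.95,-46,-4,3,0],[0.95,-46,-4,3,0],[0.95,-35,0,0,0],[0.95,0,0,0,0],[0.95,0,0,0,0]]]' 10
python3 -m inch '[[[0.95,0,0,0,-8],[0.95,0,0,0,-8],[0.95,0,0,0,-8],[0.95,0,0,0,-8],[0.95,0,0,0,-8],[0.95,0,0,0,-8],[0.95,0,0,0,-8],[0.95,0,0,0,-8],[0.95,0,0,0,-8],[0.95,0,0,0,-8],[0.95,0,0,0,0],[0.95,0,0,0,0]]]' 10
python3 -c "
from h import *
info(tw('b',.012,.012,.30),78.9)"
```

```text
clock: 43.75
position: [0.522, -0.2749, 0.3141]
ee_rot: [-2.366, -2.033, 0.008]
force: [-0.3, 0.7, 0.5]
width: 0.126
clock: 44.95
position: [0.5228, -0.2559, 0.3079]
ee_rot: [-0.384, -3.088, -0.028]
force: [-0.6, 0.9, -0.0]
width: 0.127
t 44.95 p [ 0.5228 -0.2559  0.3079] F [-0.6  0.9 -0. ] w 0.127 q7 1.34 tilt 2.0
turn -3.1
shift [-14.4 -26.6   7.1]
```

```bash
python3 -m inch '[[[0.95,-9,-13,10,-3.1],[0.95,-6,-13,10,0],[0.95,0,0,15,0],[0.95,0,0,0,0],[0.95,0,0,0,0]]]' 10
python3 - <<'E'
from h import *
s=cam('scene')
info(None,78.9); print(tl('b',state()[0]['position']))
crop(s,150,130,310,250,'s29')
E
```

```text
clock: 45.45
position: [0.5317, -0.2832, 0.2704]
ee_rot: [-0.32, -3.095, -0.029]
force: [-0.3, -0.4, 0.9]
width: 0.123
t 45.5 p [ 0.5316 -0.2832  0.2704] F [ 0.1  1.1 -0.2] w 0.125 q7 1.39 tilt 2.04
turn -0.7
[ 13.1  14.1 270.4]
s29 scale 5.0
```

View pics/s29.png

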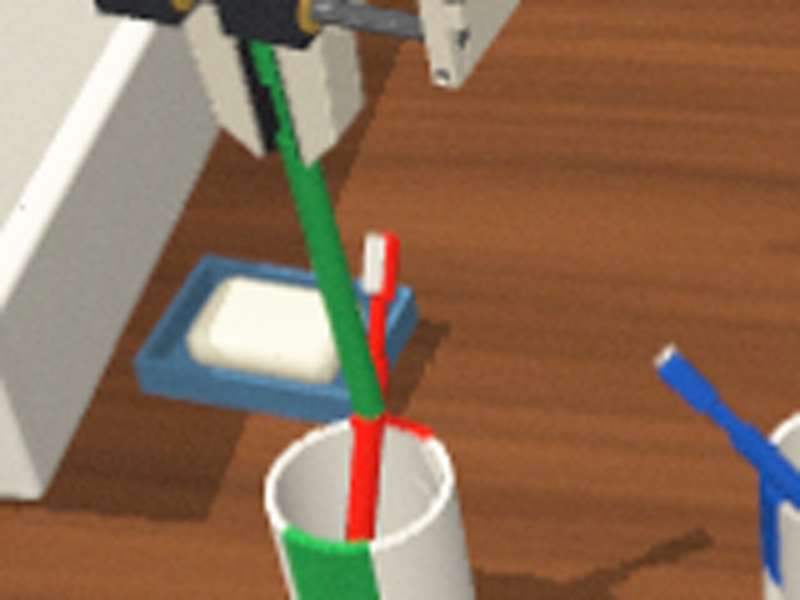

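Run:
```python
from h import *
s=cam('scene'); print(tl('b',onz(s,[(369/5+150,412/5+130)],.270-.125)[0]))
```

```text
[ 12.7  20.3 145. ]
```

```bash
python3 -m inch '[[[0.95,1,-4,8,-0.7],[0.95,1,-3,12,0],[0.95,0,0,15,0],[0.95,0,0,15,0],[0.95,0,0,0,0],[0.95,0,0,0,0]]]' 10
python3 - <<'E'
from h import *
s=cam('scene')
info(None,78.9); print(tl('b',state()[0]['position']))
crop(s,150,150,310,270,'s30')
E
```

```text
clock: 46.15
position: [0.5262, -0.2889, 0.2168]
ee_rot: [-0.3, -3.098, -0.028]
force: [-0.8, 0.0, 0.3]
width: 0.128
t 46.2 p [ 0.5261 -0.289   0.2168] F [-0.4  0.9 -0.7] w 0.126 q7 1.38 tilt 1.98
turn 0.0
[  8.9   7.3 216.8]
s30 scale 5.0
```

View pics/s30.png

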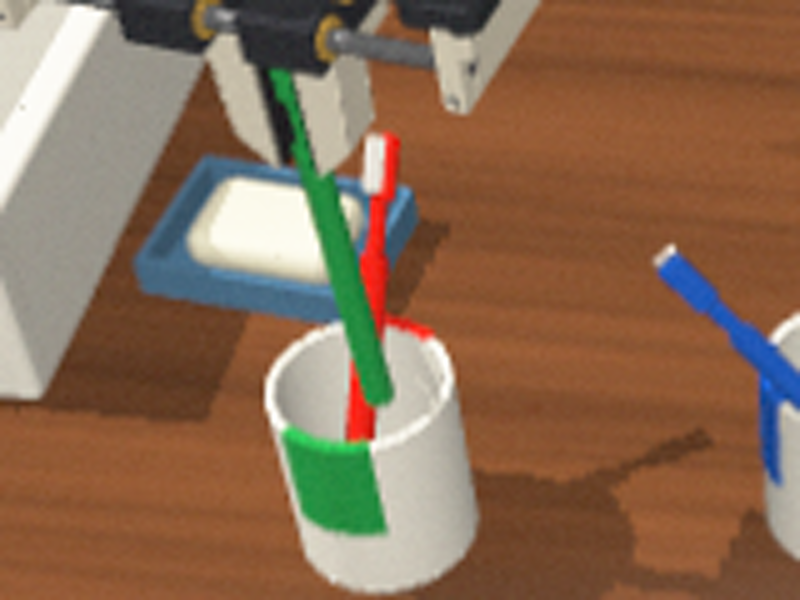

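```bash
python3 -m inch '[[[0.95,0,0,15,0],[0.95,0,0,15,0],[0.95,0,0,15,0],[0.95,0,0,15,0],[0.95,0,0,11,0],[0.95,0,0,0,0],[0.95,0,0,0,0]]]' 5
python3 - <<'E'
from h import *
s=cam('scene')
info(None,78.9); print(tl('b',state()[0]['position']))
crop(s,150,150,310,270,'s31')
E
```

```text
clock: 46.9
position: [0.5239, -0.2871, 0.1391]
ee_rot: [-0.299, -3.097, -0.029]
force: [-0.2, 0.7, 0.7]
width: 0.127
t 46.95 p [ 0.5238 -0.2871  0.1391] F [-1.1 -0.3 -0.9] w 0.128 q7 1.32 tilt 2.02
turn 0.0
[  6.3   8.8 139.1]
s31 scale 5.0
```

View pics/s31.png

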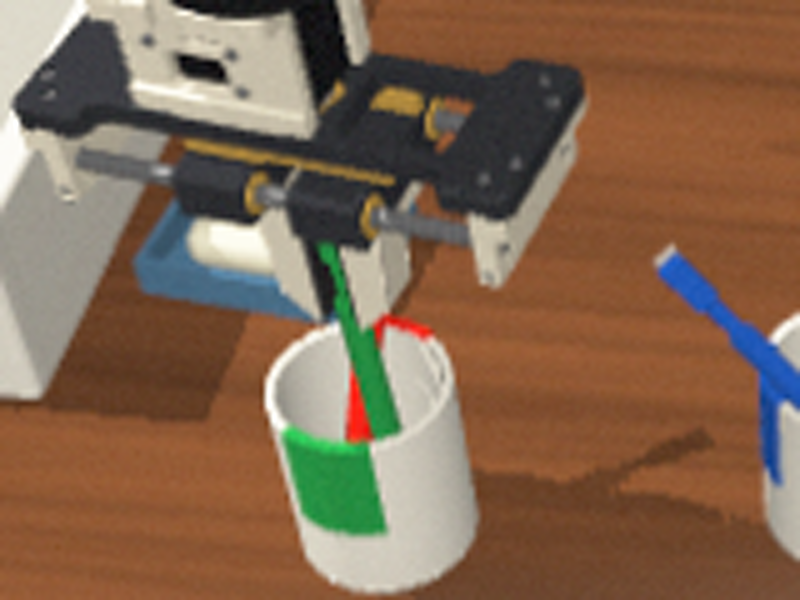

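```bash
python3 -m inch '[[[0.95,-8,0.5,-1,0],[0.95,-8,0.5,0,0],[0.95,-8,0.5,0,0],[0.95,-8,0,1,0],[0.95,-6,0,2,0],[0.95,0,0,0,0]]]' 3
python3 - <<'E'
from h import *
s=cam('scene')
info(None,78.9); print(tl('b',state()[0]['position']))
crop(s,150,150,310,270,'s32')
E
```

```text
clock: 47.55
position: [0.5666, -0.2943, 0.1379]
ee_rot: [-0.301, -3.101, -0.026]
force: [-0.3, -1.1, -0.2]
width: 0.128
t 47.6 p [ 0.5663 -0.2943  0.138 ] F [-0.2 -0.7 -0.9] w 0.13 q7 1.32 tilt 1.79
turn -0.0
[ 49.3   9.9 138. ]
s32 scale 5.0
```

View pics/s32.png

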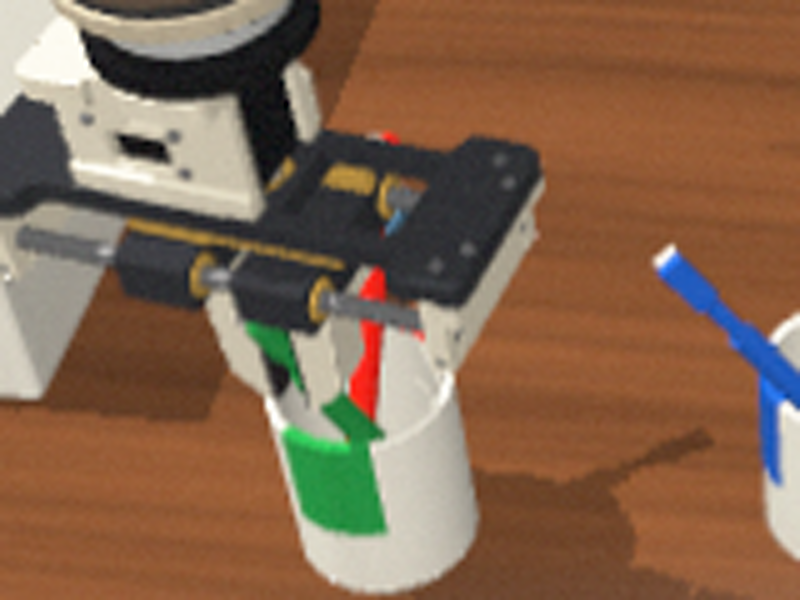

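```bash
python3 -m inch '[[[0.95,-6,0,5,0],[0.95,-4,0,6,0],[0.95,-1,0,6,0],[0.95,0,0,4,0],[0.95,0,0,0,0],[0.95,0,0,0,0]]]' 3
python3 - <<'E'
from h import *
s=cam('scene')
info(None,78.9); print(tl('b',state()[0]['position']))
crop(s,150,150,310,270,'s33')
E
```

```text
clock: 48.2
position: [0.5775, -0.2961, 0.1153]
ee_rot: [-0.301, -3.101, -0.025]
force: [0.0, -0.3, 3.7]
width: 0.13
t 48.25 p [ 0.5776 -0.2961  0.1154] F [-0.3  0.   1.6] w 0.129 q7 1.3 tilt 1.73
turn -0.0
[ 60.7  10.2 115.4]
s33 scale 5.0
```

View pics/s33.png

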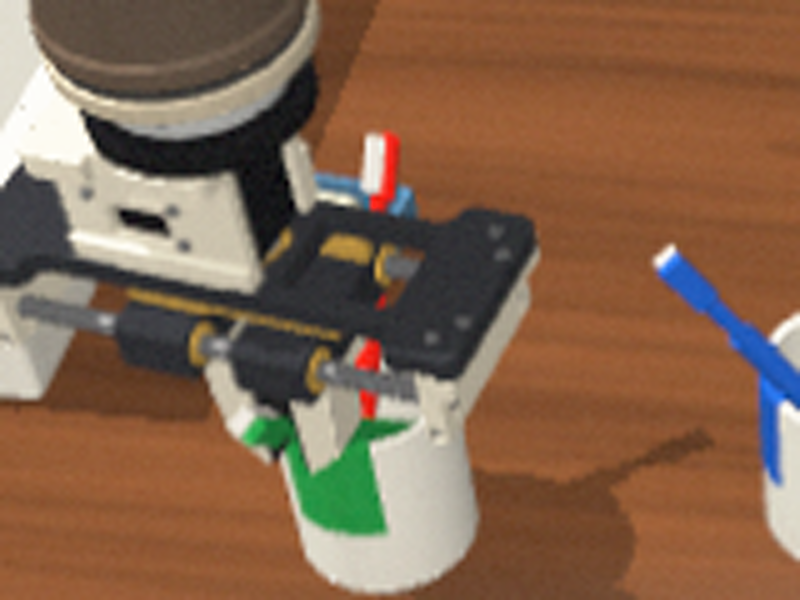

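```bash
python3 -m inch '[[[0.8,0,0,0,0],[0.7,0,0,0,0],[0.6,0,0,0,0],[0.6,0,0,0,0],[0.6,0,0,-15,0],[0.6,0,0,-30,0],[0.6,0,0,-40,0],[0.6,0,0,-40,0],[0.6,0,0,-40,0],[0.6,0,0,-40,0],[0.6,0,0,0,0]]]'
python3 -m inch '[[[0.5,0,30,0,0],[0.5,0,40,0,0],[0.5,0,40,0,8],[0.5,0,40,0,8],[0.5,0,40,0,8],[0.5,0,40,0,8],[0.5,0,40,0,8],[0.5,0,30,0,8],[0.5,0,0,0,0],[0.5,0,0,0,0]]]'
python3 -c "
from h import *
info()
s=cam('scene');t=cam('top');crop(s,150,150,390,330,'s34');crop(t,160,160,480,340,'t34');cv2.imwrite('pics/s34f.png',s['frame'])"
```

```text
clock: 49.35
position: [0.5815, -0.2981, 0.3339]
ee_rot: [-0.297, -3.102, -0.031]
force: [-0.3, 0.8, 0.1]
width: 0.403
clock: 50.35
position: [0.7123, -0.0262, 0.3468]
ee_rot: [-1.58, -2.688, -0.02]
force: [-0.7, -0.0, -0.5]
width: 0.502
t 50.35 p [ 0.7123 -0.0262  0.3468] F [-0.7 -0.  -0.5] w 0.502 q7 0.23 tilt 1.56
s34 scale 3.3333333333333335
t34 scale 2.5
```

View pics/s34.png

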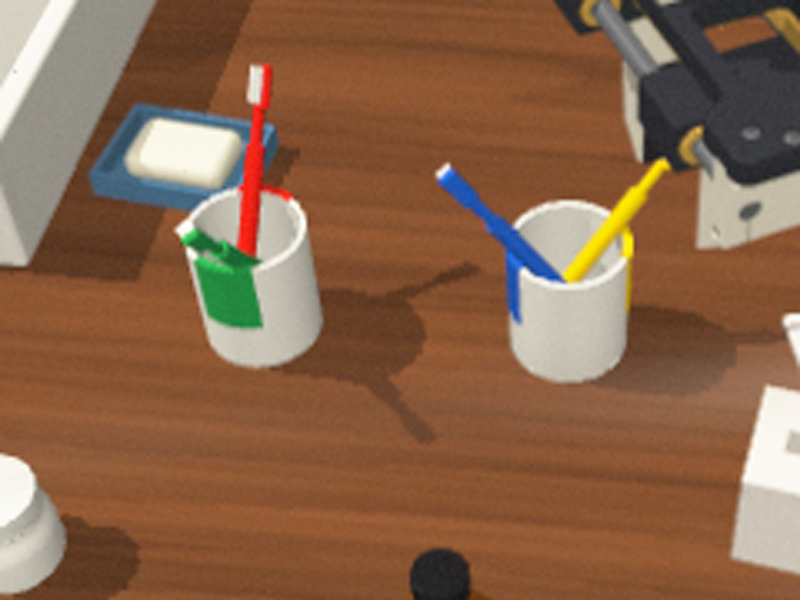

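View pics/t34.png

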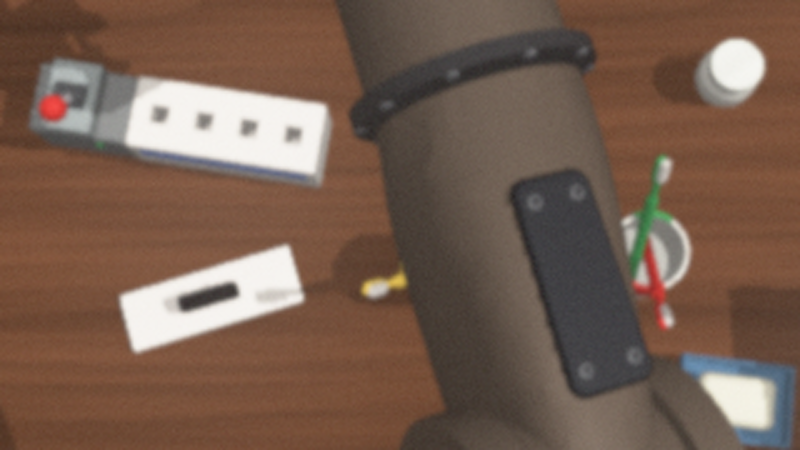

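All four brushes are in their tumblers on the right sides. I'll remeasure the cover and the wells, now that the wells are visible.

```bash
python3 -c "
from h import *
s=cam('scene');t=cam('top');crop(t,190,180,310,270,'t35a');crop(t,190,240,310,330,'t35b');crop(s,360,220,560,370,'s35')"
```

```text
t35a scale 6.666666666666667
t35b scale 6.666666666666667
s35 scale 4.0
```

View pics/t35a.png

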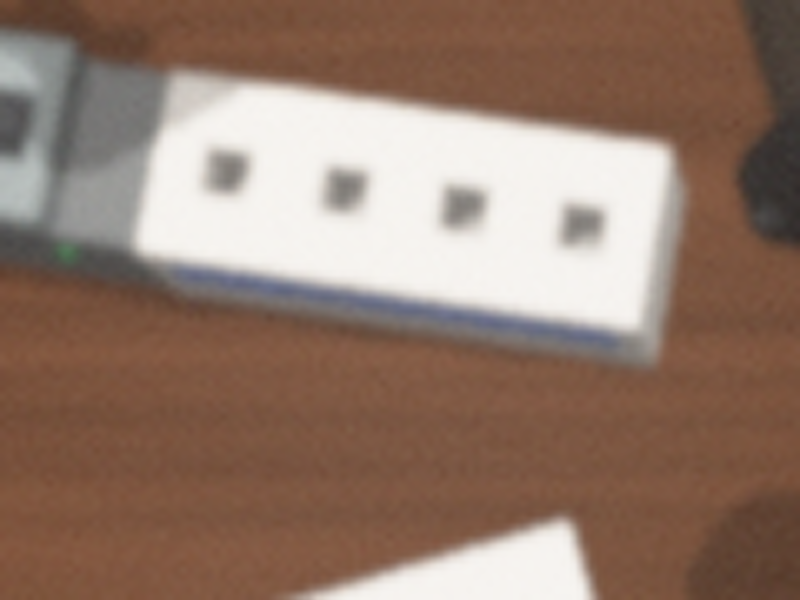

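View pics/t35b.png

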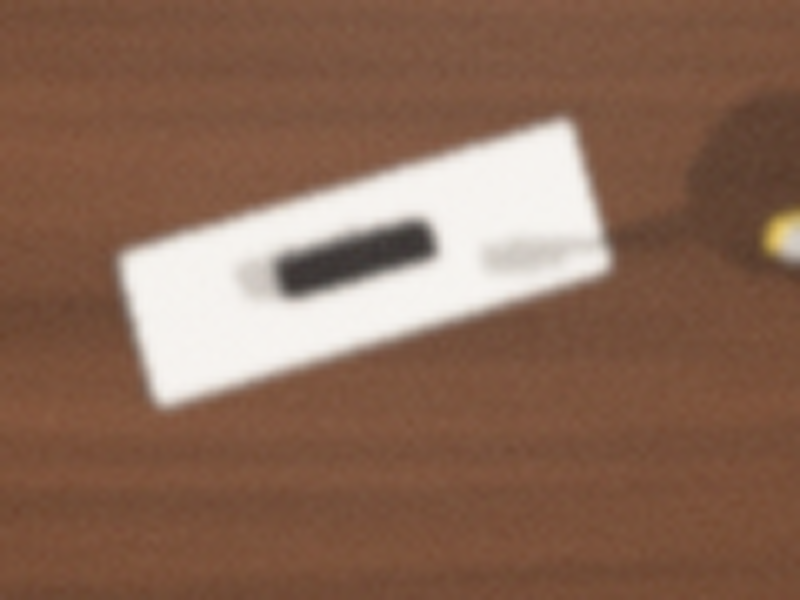

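View pics/s35.png

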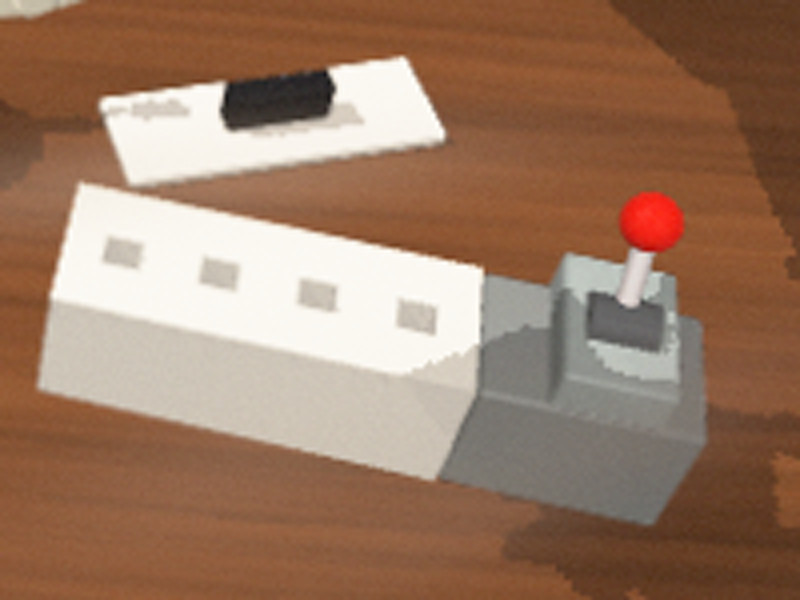

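Run:
```python
from meas import *
s=cam('scene');t=cam('top')
T=lambda x,y:(x/6.6667+190,y/6.6667+180); S=lambda x,y:(x/4+360,y/4+220)
L=[(0,.0675),(0,.0225),(0,-.0225),(0,-.0675)]
w1=onz(t,[T(227,171),T(346,188),T(464,207),T(582,226)],.075)[:,:2]; w2=onz(s,[S(417,316),S(317,295),S(220,273),S(123,252)],.075)[:,:2]
print(kab(L,w1),kab(L,w2))
C2=[T(118,250+400),T(572,118+400),T(610,268+400),T(158,408+400)]
w=onz(t,C2,.008)[:,:2]; print("cover",kab([(.03,.09),(.03,-.09),(-.03,-.09),(-.03,.09)],w))
ws=onz(s,[S(100,100),S(405,57),S(445,138),S(132,185)],.008)[:,:2]
print("cover s",kab([(-.03,-.09),(-.03,.09),(.03,.09),(.03,-.09)],ws))
p,e=tri(s,S(652,221),t,(52.5/2.5+160,107/2.5+160)); print("ball",p.round(4),((rot(TH).T@(p[:2]-C_))*1000).round(1) if 0 else "",e)
s0,M=state()
```

```text
(np.float64(-0.171217566128474), array([0.62594345, 0.11350052]), array([2.44898631e-04, 3.81621280e-04, 8.98159829e-05, 3.02505244e-04])) (np.float64(-0.17273642146300525), array([0.62548142, 0.1139029 ]), array([0.0002167 , 0.00039889, 0.00029417, 0.0001428 ]))
cover (np.float64(0.2797304799786058), array([0.4600822 , 0.13665908]), array([0.00126706, 0.00097036, 0.0007179 , 0.00156584]))
cover s (np.float64(0.2880847768696818), array([0.46107318, 0.13697027]), array([0.00122541, 0.00087859, 0.00214903, 0.00125355]))
ball [0.6281 0.2657 0.1434]  0.0008528077367661248
```

```bash
sed -i 's/^C,TH=.*/C,TH=np.array([.6257,.1137]),-.172/' h.py; python3 -c "
from h import *
info([.4605,.1368,.25],16.2)"
```

```text
t 50.65 p [ 0.7118 -0.0287  0.3468] F [-0.5  0.1 -0.4] w 0.499 q7 0.23 tilt 1.52
turn 12.7
shift [ 263.7 -139.9  104. ]
```

```bash
python3 -m inch '[[[0.5,0,0,0,6.3],[0.5,0,0,0,6.3],[0.5,0,0,0,0]]]'; python3 -c "
from h import *
info([.4605,.1368,.25],16.2)"
```

```text
clock: 50.95
position: [0.7109, -0.0321, 0.3473]
ee_rot: [-1.882, -2.485, -0.014]
force: [0.6, -0.2, -0.2]
width: 0.5
t 50.95 p [ 0.7109 -0.0321  0.3473] F [ 0.6 -0.2 -0.2] w 0.5 q7 0.02 tilt 1.48
turn -0.5
shift [ 228.  -194.5  104.5]
```

```bash
python3 -m inch '[[[0.5,32,-27,10,0],[0.5,32,-27,10,0],[0.5,32,-27,10,0],[0.5,32,-27,10,0],[0.5,32,-27,10,0],[0.5,32,-27,10,0],[0.5,32,-27,10,0],[0.5,0,0,0,0],[0.5,0,0,0,0]]]'; python3 -c "
from h import *
info([.4605,.1368,.15],16.2)"
```

```text
clock: 51.85
position: [0.456, 0.1314, 0.2805]
ee_rot: [-1.855, -2.513, -0.011]
force: [0.3, -0.7, -0.0]
width: 0.5
t 51.85 p [0.456  0.1314 0.2805] F [ 0.3 -0.7 -0. ] w 0.5 q7 -0.27 tilt 1.07
turn 0.9
shift [  1.5   6.5 130.5]
```

```bash
python3 -m inch '[[[0.5,1,6,20,0.9],[0.5,0,0,35,0],[0.5,0,0,35,0],[0.5,0,0,35,0],[0.5,0,0,20,0],[0.5,0,0,0,0],[0.5,0,0,0,0]]]'; python3 -c "
from h import *
info([.4605,.1368,.07],16.2)"
```

```text
clock: 52.55
position: [0.4688, 0.1327, 0.1335]
ee_rot: [-1.873, -2.508, -0.019]
force: [-1.0, 0.5, -0.5]
width: 0.502
t 52.55 p [0.4688 0.1327 0.1335] F [-1.   0.5 -0.5] w 0.502 q7 -0.44 tilt 0.98
turn 0.3
shift [ 5.2 -7.  63.6]
```

```bash
python3 -m inch '[[[0.5,5,-7,15,0.3],[0.5,0,0,25,0],[0.5,0,0,20,0],[0.5,0,0,0,0],[0.5,0,0,0,0]]]'; python3 -c "
from h import *
info([.4605,.1368,.013],16.2)
s=cam('scene');crop(s,360,160,520,280,'s36')"
```

```text
clock: 53.05
position: [0.4682, 0.1371, 0.0793]
ee_rot: [-1.886, -2.508, -0.034]
force: [-0.2, -0.2, -0.6]
width: 0.502
t 53.05 p [0.4682 0.1371 0.0793] F [-0.2 -0.2 -0.6] w 0.502 q7 -0.53 tilt 1.27
turn -0.1
shift [ 0.8 -8.5 66.2]
s36 scale 5.0
```

View pics/s36.png

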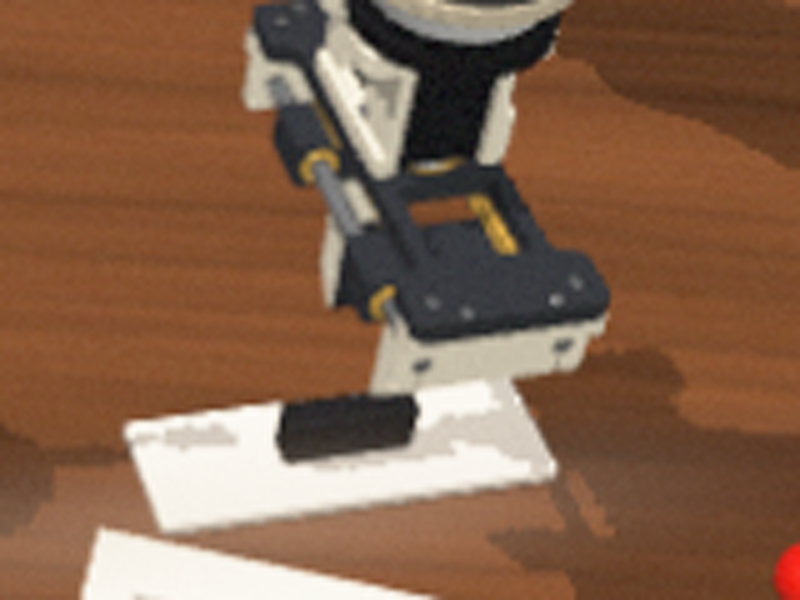

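```bash
python3 -m inch '[[[0.5,1,-8,10,0],[0.5,0,-1,15,0],[0.5,0,-1,15,0],[0.5,0,0,0,0],[0.5,0,0,0,0]]]'; python3 -c "
from h import *
info([.4605,.1368,.013],16.2)"
```

```text
clock: 53.6
position: [0.4601, 0.1363, 0.0415]
ee_rot: [1.889, 2.508, 0.043]
force: [-0.1, 0.6, 0.2]
width: 0.497
t 53.6 p [0.4601 0.1363 0.0415] F [-0.1  0.6  0.2] w 0.497 q7 -0.6 tilt 1.56
turn -0.2
shift [-0.  -0.1 28.5]
```

```bash
python3 -m inch '[[[0.5,0,-1,10,0],[0.5,0,-1,9,0],[0.5,0,-1,7,0],[0.5,0,0,0,0],[0.5,0,0,0,0]]]'; python3 -c "
from h import *
info([.4605,.1368,.013],16.2)"
```

```text
clock: 54.1
position: [0.4582, 0.1362, 0.0146]
ee_rot: [1.888, 2.507, 0.045]
force: [-0.5, -0.1, -0.4]
width: 0.502
t 54.1 p [0.4582 0.1362 0.0146] F [-0.5 -0.1 -0.4] w 0.502 q7 -0.65 tilt 1.67
turn -0.2
shift [-0.1  2.3  1.7]
```

```bash
python3 -m inch '[[[0.6,0,2.2,0,0],[0.95,0,0,0,0],[0.95,0,0,0,0],[0.95,0,0,0,0],[0.95,0,0,0,0],[0.95,0,0,0,0],[0.95,0,0,0,0]]]' 30
python3 -c "
from h import *
info([.4605,.1368,.013],16.2)"
```

```text
clock: 54.8
position: [0.4609, 0.137, 0.0155]
ee_rot: [1.888, 2.506, 0.046]
force: [-0.6, -0.4, 0.3]
width: 0.173
t 54.8 p [0.4609 0.137  0.0155] F [-0.6 -0.4  0.3] w 0.173 q7 -0.65 tilt 1.71
turn -0.2
shift [-0.1 -0.5  2.5]
```

```bash
python3 -m inch '[[[0.95,0,0,-15,0],[0.95,0,0,-30,0],[0.95,0,0,-30,0],[0.95,0,0,-30,0],[0.95,0,0,-30,0],[0.95,0,0,-25,0],[0.95,0,0,0,8.5],[0.95,0,0,0,8.5],[0.95,0,0,0,8.5],[0.95,0,0,0,0],[0.95,0,0,0,0]]]' 30
python3 -c "
from h import *
info(sw(0,0,.17),np.degrees(TH))
s=cam('scene');crop(s,340,130,540,280,'s37')"
```

```text
clock: 55.9
position: [0.4563, 0.1327, 0.181]
ee_rot: [-2.399, -2.021, -0.043]
force: [-0.9, -0.8, -0.6]
width: 0.174
t 55.9 p [0.4563 0.1327 0.181 ] F [-0.9 -0.8 -0.6] w 0.174 q7 -0.8 tilt 1.6
turn 0.1
shift [  9.7 170.   13.7]
s37 scale 4.0
```

View pics/s37.png

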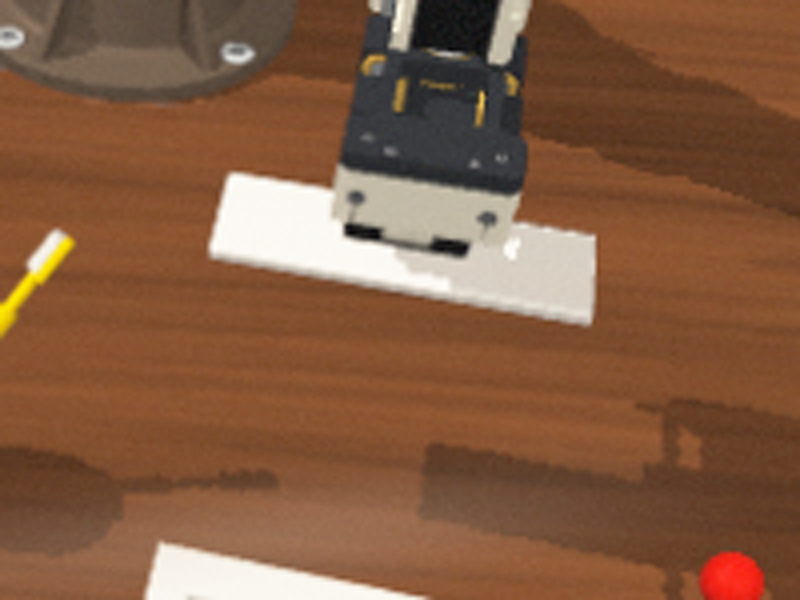

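The cover hangs level in the gripper, already in line with the steriliser. Moving it over.

```bash
python3 -m inch '[[[0.95,2,30,0,0],[0.95,2,30,0,0],[0.95,2,30,0,0],[0.95,2,30,0,0],[0.95,2,30,0,0],[0.95,0,20,0,0],[0.95,0,0,0,0],[0.95,0,0,0,0]]]' 30
python3 -c "
from h import *
info(sw(0,0,.13),np.degrees(TH))"
```

```text
clock: 56.75
position: [0.63, 0.1132, 0.1795]
ee_rot: [-2.371, -2.05, -0.035]
force: [-0.5, 0.6, -1.3]
width: 0.173
t 56.75 p [0.63   0.1132 0.1795] F [-0.5  0.6 -1.3] w 0.173 q7 -0.68 tilt 1.36
turn 1.5
shift [-1.2 -4.8 49.5]
```

```bash
python3 -m inch '[[[0.95,-1,-5,10,1.5],[0.95,0,0,20,0],[0.95,0,0,20,0],[0.95,0,0,10,0],[0.95,0,0,0,0],[0.95,0,0,0,0]]]' 30
python3 -c "
from h import *
info(sw(0,0,.0905),np.degrees(TH))"
```

```text
clock: 57.35
position: [0.6194, 0.1152, 0.1161]
ee_rot: [-2.394, -2.019, -0.031]
force: [-0.1, 0.7, -1.4]
width: 0.171
t 57.35 p [0.6194 0.1152 0.1161] F [-0.1  0.7 -1.4] w 0.171 q7 -0.75 tilt 1.26
turn 0.1
shift [-0.9  6.3 25.6]
```

```bash
python3 -m inch '[[[0.95,-1,6,5,0],[0.95,0,0.5,6,0],[0.95,0,0,0,0],[0.95,0,0,0,0]]]' 30
python3 -c "
from h import *
info(sw(0,0,.0905),np.degrees(TH))
s=cam('scene');t=cam('top');crop(s,360,180,560,330,'s38');crop(t,190,160,350,280,'t38')"
```

```text
clock: 57.75
position: [0.6275, 0.1135, 0.1064]
ee_rot: [-2.396, -2.02, -0.036]
force: [0.4, -0.3, -0.7]
width: 0.172
t 57.75 p [0.6275 0.1135 0.1064] F [ 0.4 -0.3 -0.7] w 0.172 q7 -0.75 tilt 1.39
turn 0.1
shift [-0.4 -1.9 15.9]
s38 scale 4.0
t38 scale 5.0
```

View pics/s38.png

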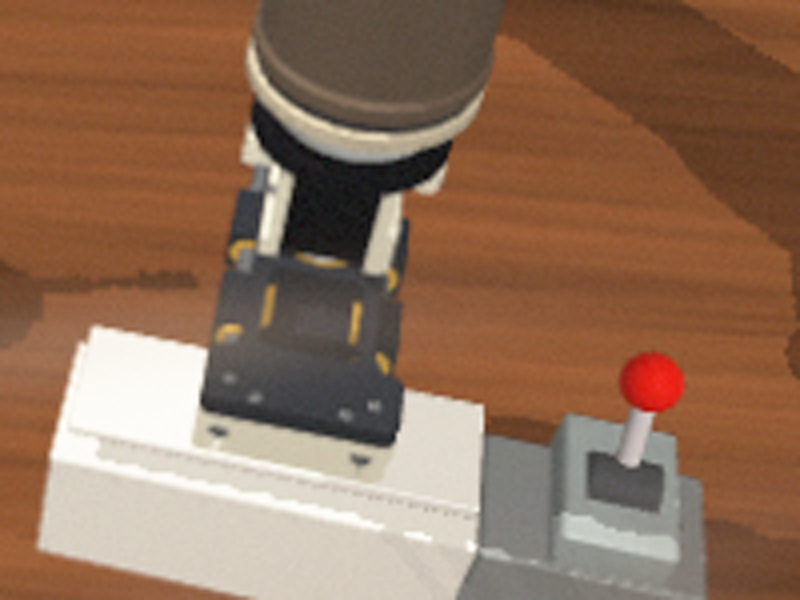

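```bash
python3 -m inch '[[[0.95,-0.4,-1.5,5,0],[0.95,0,0,5,0],[0.95,0,0,3,0],[0.95,0,0,0,0],[0.95,0,0,0,0]]]' 30
python3 -c "
from h import *
info(sw(0,0,.0905),np.degrees(TH))"
```

```text
clock: 58.35
position: [0.6256, 0.1138, 0.0923]
ee_rot: [-2.395, -2.02, -0.036]
force: [-0.3, -0.2, -0.8]
width: 0.176
t 58.35 p [0.6256 0.1138 0.0923] F [-0.3 -0.2 -0.8] w 0.176 q7 -0.76 tilt 1.38
turn 0.1
shift [-0.1  0.1  1.8]
```

```bash
python3 -m inch '[[[0.95,0,0,2,0],[0.95,0,0,0,0]]]' 30
python3 -c "
from meas import *
info(sw(0,0,.0905),np.degrees(TH))
s=cam('scene');crop(s,360,200,500,305,'s39')"
```

```text
clock: 58.55
position: [0.6259, 0.1139, 0.0905]
ee_rot: [-2.396, -2.02, -0.036]
force: [-0.4, -1.0, -0.6]
width: 0.171
t 58.55 p [0.6259 0.1139 0.0905] F [-0.4 -1.  -0.6] w 0.171 q7 -0.76 tilt 1.4
turn 0.1
shift [-0.2 -0.1 -0. ]
s39 scale 5.714285714285714
```

View pics/s39.png

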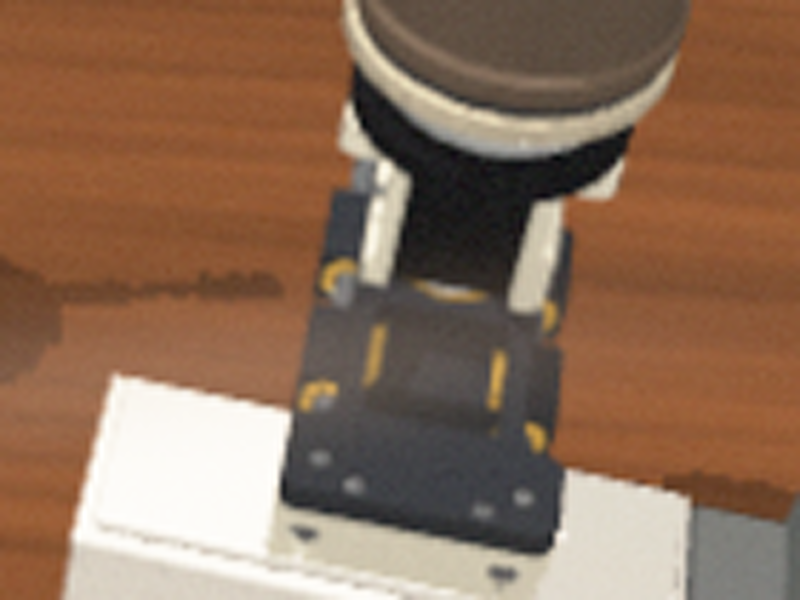

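```bash
python3 -m inch '[[[0.95,0,0,2,0],[0.95,0,0,0,0],[0.95,0,0,1,0],[0.95,0,0,0,0]]]' 30
python3 -c "
from h import *
info(sw(0,0,.0905),np.degrees(TH))"
```

```text
clock: 59.0
position: [0.6264, 0.1142, 0.0903]
ee_rot: [-2.397, -2.021, -0.039]
force: [-1.8, -0.1, 2.4]
width: 0.175
t 59.0 p [0.6264 0.1142 0.0903] F [-1.8 -0.1  2.4] w 0.175 q7 -0.76 tilt 1.45
turn 0.1
shift [-0.6 -0.7 -0.2]
```

Contact confirmed at 2.4 N. Opening and retreating straight up.

```bash
python3 -m inch '[[[0.8,0,0,0,0],[0.7,0,0,0,0],[0.6,0,0,0,0],[0.5,0,0,0,0],[0.5,0,0,0,0],[0.5,0,0,-8,0],[0.5,0,0,-15,0],[0.5,0,0,-30,0],[0.5,0,0,-40,0],[0.5,0,0,-40,0],[0.5,0,0,-40,0],[0.5,0,0,0,0]]]'
python3 -m inch '[[[0.5,-40,-20,0,0],[0.5,-40,-20,0,0],[0.5,-40,-20,0,0],[0.5,-40,-20,0,0],[0.5,-40,-20,0,0],[0.5,-40,-20,0,0],[0.5,0,0,0,0],[0.5,0,0,0,0]]]'
python3 -c "
from h import *
info()
s=cam('scene');t=cam('top');cv2.imwrite('pics/s40.png',s['frame']);crop(t,160,160,480,340,'t40');crop(s,360,220,560,370,'s40z');crop(t,190,170,310,260,'t40z')"
```

```text
clock: 60.2
position: [0.6231, 0.1114, 0.2754]
ee_rot: [-2.394, -2.023, -0.042]
force: [-0.1, 0.7, -0.1]
width: 0.501
clock: 61.0
position: [0.4595, -0.1098, 0.2749]
ee_rot: [2.397, 2.03, 0.056]
force: [-0.1, 0.7, 0.3]
width: 0.505
t 61.0 p [ 0.4595 -0.1098  0.2749] F [-0.1  0.7  0.3] w 0.505 q7 -0.14 tilt 2.03
t40 scale 2.5
s40z scale 4.0
t40z scale 6.666666666666667
```

View pics/s40.png

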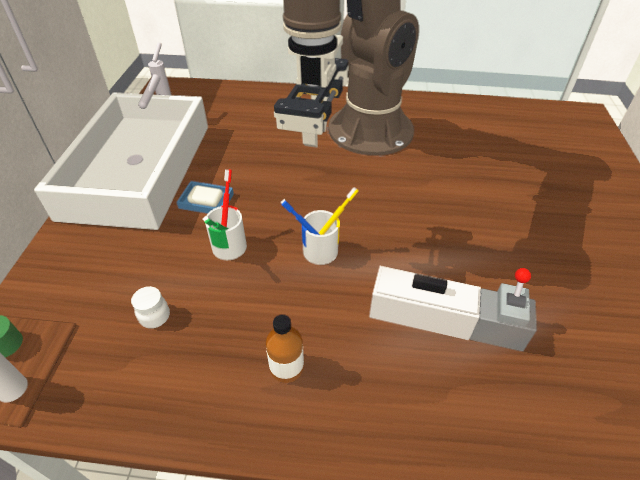

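View pics/s40z.png

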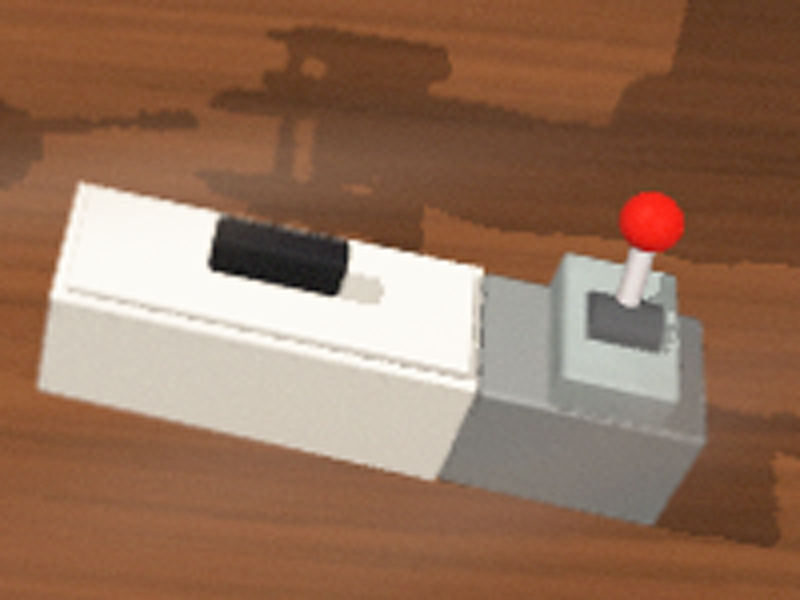

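View pics/t40z.png

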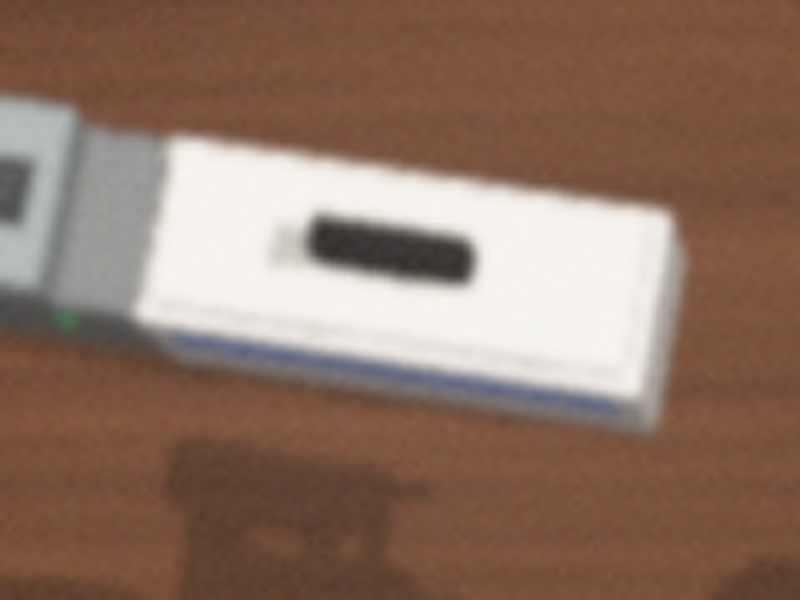

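View pics/t40.png

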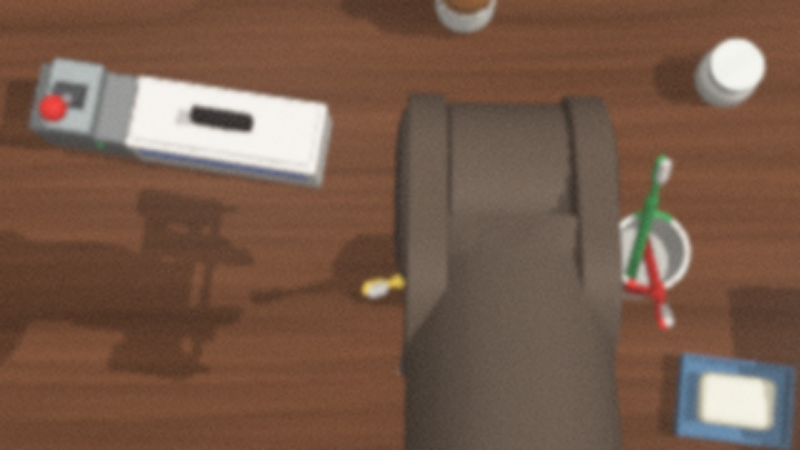

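The cover sits flat and square. Tumbler B seems to have been nudged, since the scene view now has it near (227,232) instead of (225,240). I'll move the arm out of the way and check.

```bash
python3 -m inch '[[[0.5,40,-5,0,0],[0.5,40,-5,-10,0],[0.5,40,-5,-10,0],[0.5,40,-5,-10,0],[0.5,40,-5,-10,0],[0.5,40,-5,-10,0],[0.5,40,0,0,0],[0.5,40,0,0,0],[0.5,30,0,0,0],[0.5,0,0,0,0],[0.5,0,0,0,0]]]'
python3 -c "
from h import *
info()
s=cam('scene');t=cam('top');crop(s,150,150,390,330,'s41');crop(t,290,190,500,345,'t41')"
```

```text
clock: 62.2
position: [0.483, 0.2722, 0.339]
ee_rot: [-2.365, -2.054, -0.069]
force: [-0.6, -1.2, 0.2]
width: 0.502
t 62.2 p [0.483  0.2722 0.339 ] F [-0.6 -1.2  0.2] w 0.502 q7 -0.97 tilt 2.56
s41 scale 3.3333333333333335
t41 scale 3.8095238095238093
```

View pics/s41.png

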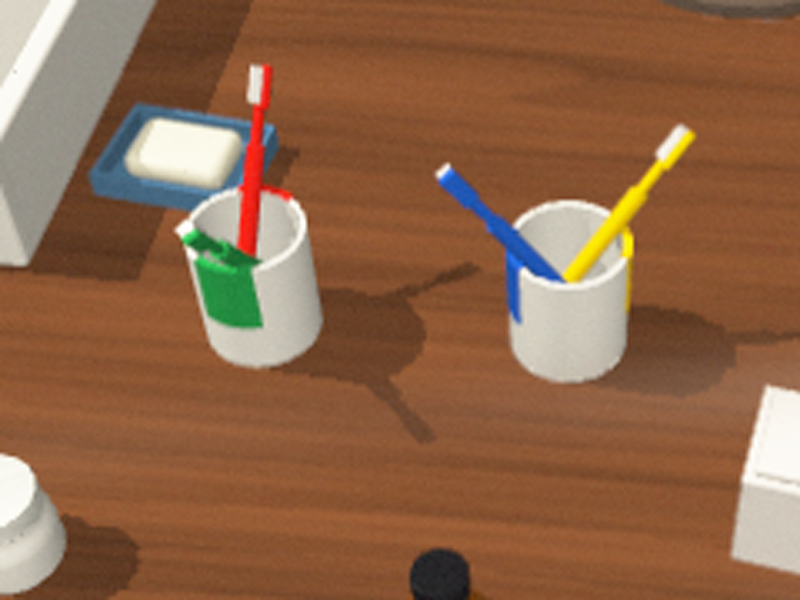

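View pics/t41.png

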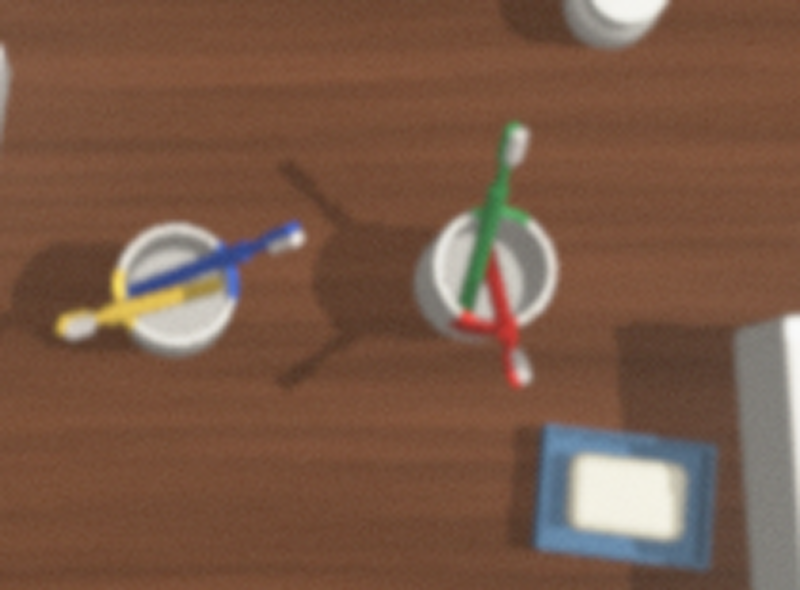

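```bash
python3 -c "
from h import *
t=cam('top');s=cam('scene');crop(t,380,205,460,295,'t42');crop(s,195,190,255,265,'s42')"
```

```text
t42 scale 6.666666666666667
s42 scale 8.0
```

View pics/t42.png

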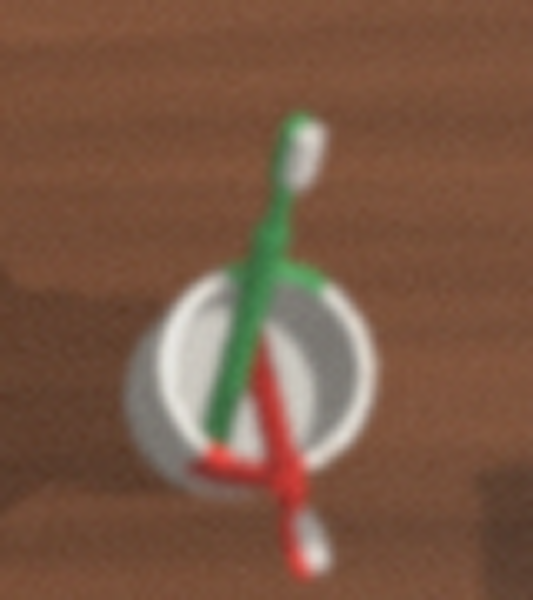

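View pics/s42.png

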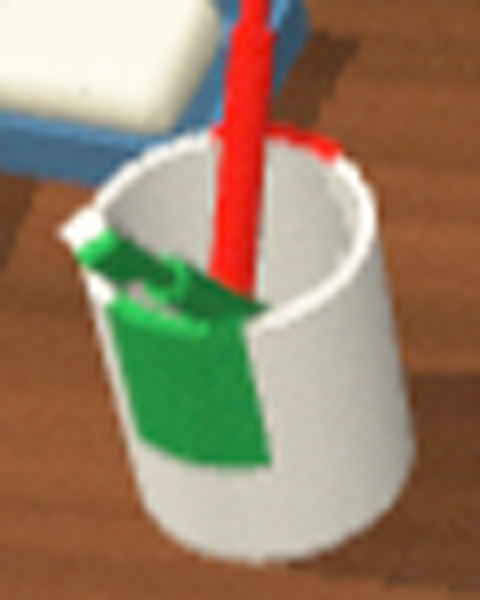

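Run:
```python
import h
from h import *
t=cam('top'); T=lambda x,y:(x/6.6667+380,y/6.6667+205)
c=onz(t,[T(269,370)],.088)[0][:2]; g=onz(t,[T(281,268)],.088)[0][:2]; r=onz(t,[T(248,478)],.088)[0][:2]
v=g-r; th=np.arctan2(v[1],v[0]); print("b",c.round(4),np.degrees(th).round(1),np.linalg.norm(v).round(4),(c-TUM['b'][0]).round(4))
h.TUM['b']=(c,th)
for n,p,z in(("green head",(303,118),.153),("green foot",(218,437),.014),("red head",(305,570),.153),("red foot-ish",(258,335),.014)): print(n,tl('b',onz(t,[T(*p)],z)[0]))
T=lambda x,y:(x/3.8095+290,y/3.8095+190)
for n,p,z in(("blue head",(297,233),.153),("blue foot",(133,290),.014),("yellow head",(60,327),.153),("yellow foot",(217,284),.014)): print(n,tl('a',onz(t,[T(*p)],z)[0]))
a=[T(115,285),T(240,285),T(178,222),T(178,347)]; print('a rim',onz(t,[np.mean(a,0)],.088).round(4))
```

```text
b [ 0.4921 -0.2977] -11.5 0.0773 [-0.0239 -0.0032]
green head [ 77.7  12.6 153. ]
green foot [-16.9   2.8  14. ]
red head [-75.1 -11.3 153. ]
red foot-ish [24.7 -6.1 14. ]
blue head [ 74.4   3.4 153. ]
blue foot [-25.4  12.4  14. ]
yellow head [-76.3 -13.6 153. ]
yellow foot [30.   1.4 14. ]
a rim [[ 0.4843 -0.0974  0.088 ]]
```

Run:
```python
from meas import *
t=cam('top');s=cam('scene')
l=lambda p:((rot(TH).T@(np.array(p)[:2]-C))*1000).round(1)
print("bar t",l(onz(t,[(392/6.6667+190,248/6.6667+170)],.107)[0]))
S=lambda x,y:(x/4+360,y/4+220)
# bar top face corners, plate top edge corners (scene)
print("bar s",l(np.mean(onz(s,[S(218,218),S(348,241),S(338,270),S(212,246)],.109),0)))
w=onz(s,[S(68,290),S(470,375)],.083); print("front edge",[l(p) for p in w])
p,e=tri(s,S(652,221),t,(52.5/2.5+160,107/2.5+160)); print("ball",l(p),p[2].round(4))
info()
```

```text
bar t [-1.1 -1. ]
bar s [ 3.4 -0.7]
front edge [array([ 34.1, -87.2]), array([31.8, 90.6])]
ball [-23.7 150.2] 0.1434
t 62.55 p [0.484  0.269  0.3393] F [0.5 0.2 0.9] w 0.499 q7 -0.97 tilt 2.55
```

```bash
python3 -c "
from cell import workorder
print(workorder.sign_off())"
```

```text
the job is handed in; nothing more can be done
None
```

I finished the whole job and handed it in at about 62.5 s of robot time. I pushed the lever to its off stop first. Then I lowered each brush into its tumbler, tipped it over the rim onto its own mark, and laid the cover on the steriliser. `sign_off()` gives no verdict, so the results below are my own camera measurements.

- **Lever:** the ball measured at x = -24 mm in the steriliser frame, which matches the off stop.
- **Blue and yellow (tumbler A):** the head ends were 74 and 76 mm towards their marks, 3 and 14 mm sideways.
- **Green and red (tumbler B):** the head ends were 78 and 75 mm towards their marks, 13 and 11 mm sideways.
- **Feet and tumblers:** I estimated all four feet inside the tumblers by assuming they were on the floor, and did not measure foot height. For yellow, the push-down just before I let go showed no clear contact force. Both tumblers looked upright, though I did not measure their tilt.
- **Cover:** flat and within about 3 mm and 0.02 rad of the row of wells. The two camera views disagreed by about 4.5 mm in x (-1 and +3 mm), and both are inside the 12 mm limit.
- **Nudge:** tumbler B had moved about 24 mm by the picture after I released green. I don't know whether that was the announced knock or my release. Its brushes stayed in place, and the green and red figures above are for its new position.
- **Other objects:** the soap bottle, cream jar and soap dish looked unmoved in the final pictures. The gripper was clear of everything when I handed in.

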